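# Isolate the drive unit and gauge its tube

## Task

Pull the isolating plug straight up out of the socket on top of the drive unit and put it down in the small open tray. Then take the gauge rod from its wooden cradle, push it down the unit's slanted tube until its collar stops on the tube's mouth, and draw it right out again. Finish while still holding the rod in the gripper, level and still, about 10 cm above the bench with its tip over the white card so that it can be read; leave the other things on the bench where they are.

Things in the scene. Friction and masses are not known exactly. Their poses are not given: they have to be found in the camera images.
- plug_grip (a point): centre of the isolating plug's grip: an upright black block 38 mm along its x, 18 mm thick along its y (grip it across y), 34 mm tall (17 mm below to 17 mm above this point). z is up while it is plugged in, x along the unit's x. More under plug
- plug: the whole isolating plug, about 60 g; origin at the underside of its flange (46 x 30 x 8 mm, resting on the socket), 25 mm below the grip's centre. A brass stem reaches 24 mm below the origin; two sprung balls in the socket hold it: pulling straight up takes 8 to 15 N over the first 8 mm, then the balls let go with a small jump; clear of the socket after 25 mm
- socket (a point): centre of the socket's mouth in the flat top, 142 mm above the bench, of the terminal box (76 x 66 mm, 30 mm high) on the drive unit. The plug's grip centre sits 25 mm above it at the start. Axes as the unit's
- mouth (a point): centre of the open upper end of the drive unit's slanted steel tube, 100 mm above the bench. z points outwards along the tube's axis, 20 deg above level, away from the unit; y is level. The rim is 30 mm across, flared to 23 mm inside, narrowing to a 14 mm bore 14 mm down; the tube is 105 mm deep, so the collar stops before the tip does. The rod enters against z
- tube: the slanted steel tube, part of the unit, 21 mm thick outside; origin and axes as those of its mouth
- unit: the drive unit, bolted down: grey housing 120 (x) x 130 mm, top at 112 mm, foot plate 200 x 150 mm, motor reaching 157 mm to -x; origin under the housing's centre on the bench, x towards the slanted tube (mouth at x = 105 mm), z up. The socket is at x = 5 mm
- rod_grip (a point): centre of the gauge rod's black handle, 75 mm long along its x, 20 mm thick along y (grip it across y), 24 mm tall along z; x points along the rod to its tip, z is up in the cradle. It starts lying level, this point 50 mm above the bench
- rod_collar (a point): front face of the rod's steel collar (a disc 32 mm across, 6 mm thick), on the axis, 50 mm towards the tip from the handle's centre; axes as the rod's. It comes to the tube's mouth when the collar stops
- rod_tip (a point): the rounded tip of the rod, on the axis, 90 mm beyond the collar's face, 140 mm from the handle's centre; the rod between is round and 9 mm thick; axes as the rod's
- rod: the whole gauge rod, about 120 g; origin at the handle's centre, x towards the tip; the handle is weighted, so it balances about 7 mm tipwards of the origin
- cradle: the rod's wooden cradle, fixed: foot 170 x 50 x 10 mm, origin at the centre of its underside, x along the rod to the tip; the handle's centre starts 45 mm to -x. A saddle with 50 mm high cheeks holds the handle's rear end (20 to 34 mm behind its centre), a notched block 55 mm high the rod 93 to 107 mm ahead of it: lift straight up. The handle's middle is free on both sides
- tray: small grey open tray fixed to the bench, 140 mm (x) by 120 mm (y), walls 4 mm thick and 24 mm high; origin at the centre of its underside, floor about 4 mm thick
- card: white reading card fixed flat on the bench, 140 mm (x) by 110 mm (y), 3 mm thick; origin at the centre of its underside
- junction_box: bystander: a white open box 85 x 85 x 40 mm; leave it alone
- screwdriver: bystander: a screwdriver lying on the bench; leave it alone
- cup: bystander: a white cup, 68 mm across, 85 mm high; leave it alone
- tape_roll: bystander: a black roll 64 mm across, 20 mm high; leave it alone
Mind the look-alikes: they are no part of the job. Several things have the shape of the card; the one meant has the colours described above.

How it is judged:
By the outcome, as a careful person would: the job done as asked, in the order asked, and still so for the second after the job is handed in, while the arm keeps its last pose, push and grip.
It also fails if it takes over 72 s, if anything falls off the work surface, if the arm or the gripper's body presses on something with over 40 N, if the wrist force passes 120 N, or if a joint passes its speed limit or range.

## Robot

A 6-joint arm with a two-finger parallel gripper is mounted at the origin on the work surface. World frame = base frame: x ahead of the robot, y to its left, z up, the work surface at z = 0. Lengths are in m, angles in degrees, forces in N, time in s.
With the tool pointing down it reaches from about 0.275 to 1 m from the base axis. Payload 8.4 kg.
Tool frame: the origin (TCP) lies at the centre of the arm's flange, where the gripper is bolted on; the fingertips stand 173 mm ahead of it and the grasp point (between the pads) lies 155 mm ahead of it; y points along the fingers, z is the direction in which the jaws open and shut, and the axes are right-handed (so a half turn about y gives the same grasp; the last joint's range is limited). The gripper opens to 85 mm and grips with 20 to 120 N. Pads are 22 mm wide; open, the fingers measure 114 mm over their backs; the gripper's body (76 mm by 85 mm) begins 54 mm behind the grasp point. The pads swing forward as they close: fully open they stand 13 mm farther back than shut.
Start: joints at [70.68, 20.225, 93.587, -0, 66.188, -0.138], TCP at [0.205, 0.59, 0.405] pointing down, gripper open.
Joint ranges: [-150.9, 150.9], [-52.94, 120.26], [3.33, 152.33], [-74.26, 254.26], [0, 154.13], [-172.89, 172.89]. Speed limits (degrees/s): [127.2, 127.2, 159.86, 180, 180, 180].

## Interface

Orientations are given as a 3x3 rotation matrix whose columns are the frame's x, y, z axes.
In Python, from rig import manip gives the robot as it stands.
- The arm moves only by the tool apply_moves, never from a script. Its argument "increments" is a list of rows, each an object of numbers: "ax", "ay", "az": the turn, a rotation vector about the tool's x, y, z each as a share of 0.5 rad, from -1 to 1; "dx", "dy", "dz": the shift along the tool's x, y, z each as a share of 0.5 m, from -1 to 1; "fingers": the gripper command: -1 is fully open, 1 is shut, values between are in proportion. A call has 1 to 10 rows; each row is the pose to reach, as a shift and turn from the pose commanded when the call began, along the tool's axes at that moment; what a row does not reach only later rows make up. A row lasts 1/12 s, in which the tool goes at most 41.7 mm and 7.16 degrees, less where a joint would pass 70% of its speed; a pose out of reach is approached as far as the arm can. A call with a number of a shift or a turn outside -1 to 1 is refused whole. A call with a gripper value outside its range is refused whole. The fingers move at their own pace and stop on an object; "force" is the grip in N (left out, the last holds). Time passes only in rows, so rows that repeat a pose let the fingers close. It gives the time, the measured TCP pose, the force and the opening at its end, in the units of the state.
- manip.observe(): the state, without advancing time (a new reading comes with each control period).
- manip.snapshot(name): name is "scene" or "top" or "wrist"; returns a dict with "img" (400x640x3 uint8, red, green, blue), "fx", "fy", "cx", "cy" (pixels), "cam_to_world" (4x4, takes a point from camera to world coordinates). Camera axes: x right, y down, z forward; pixel columns grow to the right and rows downward; lengths in m; the calibration is good to about 2 mm. The wrist camera is an equidistant fisheye: a pixel r from the principal point sees the ray r / f radians off the axis. A picture is of the moment at which its call begins. There is no depth.
- manip.finish_job(): hands the job in, once; it reports no verdict.
The state is a dict: "t": time; "joint_positions": joint angles; "joint_vel": joint speeds; "tau": joint torques, N m; "tool_pos": TCP position; "orientation": TCP orientation; "wrist_force": force on the tool from outside, world axes, zero at the start; "torque": the same for the moment, N m; "width": opening from 0.0 (shut) to 1.0 (fully open).
Only numpy, scipy, OpenCV 4.12 (cv2) and the standard library are available. Lean on these libraries where they do the work, as an engineer would, in place of code of your own. Each camera call takes 0.05 s, during which the arm holds its last target. There are 200 camera calls.

## Working session

There is one attempt and no reset: what is moved stays moved. The work goes in short steps, Python scripts to look and compute and a tool call to move; the robot and the scene stay as the last step left them, time stands still between calls to the robot, and variables do not carry over. Pictures are saved under pics/ and viewed, about 8 in all and at most 12, crops included, and the job is handed in when it is done.

Besides the shell and the picture viewer there is one more tool, called after "Call:" as name(argument=value, ...), one argument or row to a line, values as JSON. apply_moves: Moves the arm, as the interface text tells. Shift numbers are shares of 0.5 m and turn numbers shares of 0.5 rad, none past 1 either way. Its arguments: {"type":"object","properties":{"increments":{"type":"array"},"force":{"type":"number"}},"required":["increments"]}

```bash
mkdir -p pics; ls; python3 - <<'E'
from rig import manip
import cv2,numpy as np
for n in("scene","top"):
    s=manip.snapshot(n); cv2.imwrite(f"pics/{n}0.png",s["img"][:,:,::-1]); np.savez(f"{n}0.npz",**s)
    print(n,s["fx"],s["fy"],s["cx"],s["cy"]);print(np.round(s["cam_to_world"],4).tolist())
o=manip.observe();print(o)
E
```

```text
pics
scene 497.3074825316958 497.3074825316958 320.531231610162 197.2897762649481
[[-0.8897, 0.365, -0.2743, 0.9604], [0.4566, 0.7063, -0.541, 0.921], [-0.0037, -0.6065, -0.7951, 1.3945], [0.0, 0.0, 0.0, 1.0]]
top 461.6296436987975 461.6296436987975 318.8198093017965 201.04505588001578
[[-0.0273, -0.9989, 0.039, 0.4436], [-0.9996, 0.0277, 0.0097, 0.0691], [-0.0108, -0.0387, -0.9992, 1.5698], [0.0, 0.0, 0.0, 1.0]]
{'t': 0.1, 'joint_positions': array([ 7.06794803e+01,  2.02581780e+01,  9.36247222e+01, -3.66232081e-05,
        6.61912327e+01, -1.38326435e-01]), 'joint_vel': array([ 0.05332274, -0.11517101, -0.13400774, -0.03062925, -0.02428702,
       -0.06069929]), 'tau': array([-1.39522754e-04, -6.06360555e+01, -3.42822647e+01,  7.71687201e-05,
        3.96423857e-03, -8.96637601e-06]), 'tool_pos': array([0.20529345, 0.59008717, 0.40404104]), 'orientation': array([[ 9.44478616e-01, -4.27525715e-04,  3.28572611e-01],
       [-3.28572889e-01, -1.22118917e-03,  9.44477827e-01],
       [-2.53924478e-06, -9.99999163e-01, -1.29386042e-03]]), 'wrist_force': array([-0.43958561,  0.10258559,  1.30964278]), 'torque': array([-0.00786639,  0.08268134,  0.01530006]), 'width': 1.0045342461594835}
```

View pics/scene0.png

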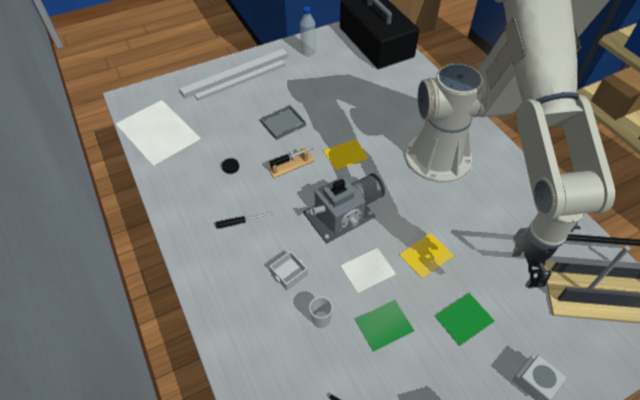

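View pics/top0.png

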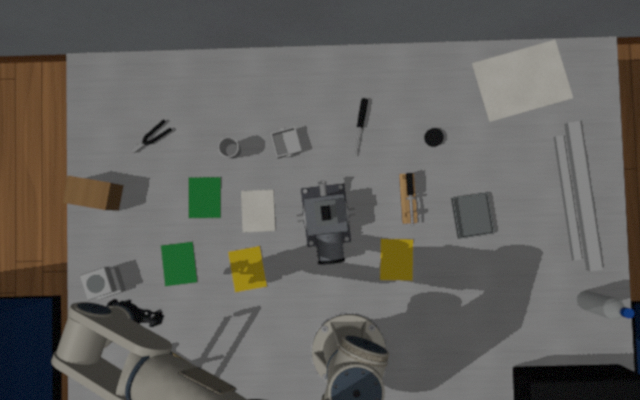

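The scene view shows the unit at about (340,205), the cradle (290,160), the tray (283,122) and the white card (368,270). In the top view, the candidates shaped like the card are:
- white (258,211)
- green (205,197) and (180,263)
- yellow (248,268) and (397,260)
- a much larger white sheet (522,80)

The white one at (258,211) fits both colour and size. I'll confirm it in an enlarged crop.

```bash
python3 - <<'E'
import cv2
t=cv2.imread("pics/top0.png");s=cv2.imread("pics/scene0.png")
cv2.imwrite("pics/topc.png",cv2.resize(t[150:275,235:500],None,fx=3,fy=3,interpolation=cv2.INTER_CUBIC))
cv2.imwrite("pics/scenec.png",cv2.resize(s[95:245,250:400],None,fx=4,fy=4,interpolation=cv2.INTER_CUBIC))
E
```

```text
(no output)
```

View pics/topc.png

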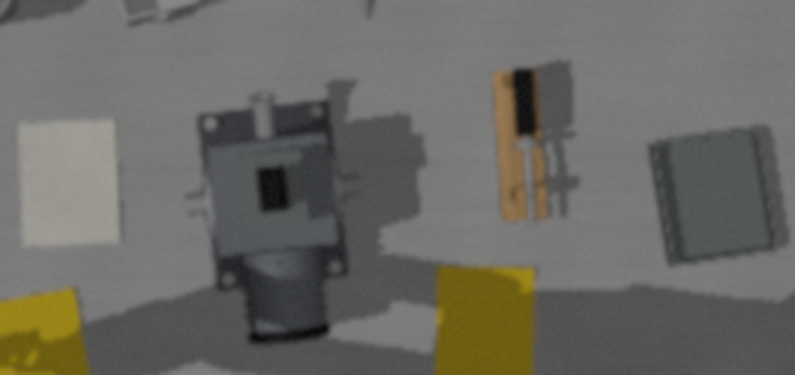

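View pics/scenec.png

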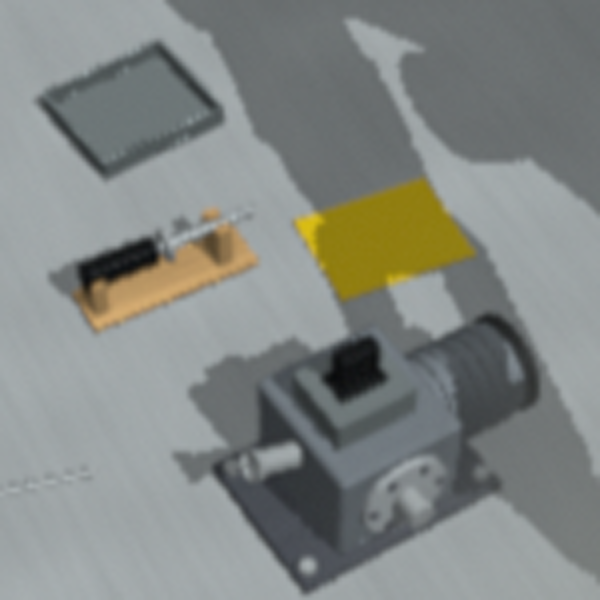

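The top crop confirms the white card, with corners (18,122), (115,119), (120,243) and (22,246). The tube points up in the image, which is +x. The rod's tip points down towards the robot, and the tray is on the right. Next I'll work out the poses.

```bash
cat > h.py <<'E'
import numpy as np, cv2
from rig import manip
def ray(s,uv):
    T=s["cam_to_world"];K=[float(s[k]) for k in("fx","fy","cx","cy")]
    x,y=(uv[0]-K[2])/K[0],(uv[1]-K[3])/K[1]
    if s.get("fish"):
        r=np.hypot(x,y); k=np.sinc(r/np.pi); d=np.array([x*k,y*k,np.cos(r)])
    else: d=np.array([x,y,1.])
    return T[:3,3],T[:3,:3]@d
def onz(s,uv,z):
    o,d=ray(s,uv); return o+d*(z-o[2])/d[2]
def proj(s,P):
    T=s["cam_to_world"];p=T[:3,:3].T@(np.asarray(P)-T[:3,3])
    if s.get("fish"):
        r=np.hypot(p[0],p[1]);th=np.arctan2(r,p[2]);q=p[:2]/max(r,1e-9)*th
    else:q=p[:2]/p[2]
    return np.array([s["fx"]*q[0]+s["cx"],s["fy"]*q[1]+s["cy"]])
def shot(n,f=None):
    s=manip.snapshot(n);s["fish"]=n=="wrist"
    if f:cv2.imwrite(f"pics/{f}.png",s["img"][:,:,::-1]);np.savez(f"{f}.npz",**s)
    return s
def load(f):
    z=np.load(f"{f}.npz");s={k:z[k] for k in z.files}
    return s
def down(yaw):
    "tool pointing down, jaw axis (tool z) at yaw deg in world xy"
    a=np.radians(yaw);z=np.array([np.cos(a),np.sin(a),0]);y=np.array([0,0,-1.]);return np.c_[np.cross(y,z),y,z]
def go(P,R,R0=None,P0=None):
    "shares for reaching grasp-pose: TCP P, orient R from commanded (P0,R0)"
    from scipy.spatial.transform import Rotation as Ro
    o=manip.observe();R0=o["orientation"] if R0 is None else R0;P0=o["tool_pos"] if P0 is None else P0
    print("d",np.round(R0.T@(np.asarray(P)-P0)/.5,4),"a",np.round(Ro.from_matrix(R0.T@R).as_rotvec()/.5,4))
E
python3 - <<'E'
from h import *
s=load("top0")
c=lambda u,v:((u+.5)/3-.5+235,(v+.5)/3-.5+150)
def quad(n,pts,z):
    P=np.array([onz(s,c(*p),z) for p in pts]);m=P.mean(0)
    e=(P[1]-P[0]+P[2]-P[3])/2;f=(P[0]-P[3]+P[1]-P[2])/2
    print(n,m.round(4),"w",np.linalg.norm(e).round(4),"h",np.linalg.norm(f).round(4),"ang h",np.degrees(np.arctan2(f[1],f[0])).round(1),"ang w",np.degrees(np.arctan2(e[1],e[0])).round(1))
quad("card",[(18,122),(115,119),(120,243),(22,246)],.003)
quad("tray",[(649,143),(770,125),(788,247),(669,264)],.024)
quad("foot",[(197,115),(328,100),(347,272),(217,288)],.01)
quad("bolts",[(210,122),(317,110),(336,267),(226,281)],.015)
quad("cradle",[(492,71),(537,68),(548,219),(502,221)],.01)
quad("hous",[(206,153),(327,137),(340,242),(219,256)],.112)
quad("plugtop",[(258,170),(285,167),(289,207),(261,211)],.184)
for n,p,z in[("hrear",(525,70),.062),("hfront",(526,135),.062),("tip",(531,222),.05),("tubeend",(260,93),.105)]:print(n,onz(s,c(*p),z).round(4))
E
```

```text
card [0.4785 0.2933 0.003 ] w 0.1107 h 0.1406 ang h 0.8 ang w -89.8
tray [ 0.4446 -0.4331  0.024 ] w 0.1346 h 0.1364 ang h 6.6 ang w -83.3
foot [0.4595 0.0633 0.01  ] w 0.1479 h 0.1954 ang h 4.9 ang w -84.8
bolts [0.4581 0.0633 0.015 ] w 0.1226 h 0.1783 ang h 4.7 ang w -84.7
cradle [ 0.507  -0.2166  0.01  ] w 0.0512 h 0.1698 ang h 2.0 ang w -88.4
hous [0.4549 0.0629 0.112 ] w 0.1283 h 0.1102 ang h 5.5 ang w -84.5
plugtop [0.4625 0.0627 0.184 ] w 0.0277 h 0.0407 ang h 3.3 ang w -84.3
hrear [ 0.586  -0.2157  0.062 ]
hfront [ 0.5151 -0.2143  0.062 ]
tip [ 0.4203 -0.2187  0.05  ]
tubeend [0.5655 0.0736 0.105 ]
```

```bash
python3 - <<'E'
from h import *
go([.464,.0637,.42],down(95))
E
```

```text
d [ 0.8346 -0.0309 -0.8244] a [ 2.500e-03 -8.441e-01 -6.000e-04]
```

Call:
apply_moves(
  increments=[
    {"dx":0.8346,"dy":-0.03,"dz":-0.8244,"ay":-0.844,"ax":0.0025,"fingers":-1},
    {"dx":0.8346,"dy":-0.03,"dz":-0.8244,"ay":-0.844,"ax":0.0025,"fingers":-1},
    {"dx":0.8346,"dy":-0.03,"dz":-0.8244,"ay":-0.844,"ax":0.0025,"fingers":-1},
    {"dx":0.8346,"dy":-0.03,"dz":-0.8244,"ay":-0.844,"ax":0.0025,"fingers":-1},
    {"dx":0.8346,"dy":-0.03,"dz":-0.8244,"ay":-0.844,"ax":0.0025,"fingers":-1},
    {"dx":0.8346,"dy":-0.03,"dz":-0.8244,"ay":-0.844,"ax":0.0025,"fingers":-1},
    {"dx":0.8346,"dy":-0.03,"dz":-0.8244,"ay":-0.844,"ax":0.0025,"fingers":-1},
    {"dx":0.8346,"dy":-0.03,"dz":-0.8244,"ay":-0.844,"ax":0.0025,"fingers":-1},
    {"dx":0.8346,"dy":-0.03,"dz":-0.8244,"ay":-0.844,"ax":0.0025,"fingers":-1},
    {"dx":0.8346,"dy":-0.03,"dz":-0.8244,"ay":-0.844,"ax":0.0025,"fingers":-1},
  ],
)

```text
$.increments[0]: bad value
```

```bash
python3 - <<'E'
from h import *
go([.464,.0637,.42],down(95));o=manip.observe();print(o["t"],o["tool_pos"])
E
```

```text
d [ 0.8346 -0.0309 -0.8244] a [ 2.500e-03 -8.441e-01 -6.000e-04]
0.1 [0.20529345 0.59008717 0.40404104]
```

Call:
apply_moves(
  increments=[
    {"ax":0.0,"ay":-0.844,"az":0.0,"dx":0.835,"dy":-0.03,"dz":-0.824,"fingers":-1.0},
    {"ax":0.0,"ay":-0.844,"az":0.0,"dx":0.835,"dy":-0.03,"dz":-0.824,"fingers":-1.0},
    {"ax":0.0,"ay":-0.844,"az":0.0,"dx":0.835,"dy":-0.03,"dz":-0.824,"fingers":-1.0},
    {"ax":0.0,"ay":-0.844,"az":0.0,"dx":0.835,"dy":-0.03,"dz":-0.824,"fingers":-1.0},
    {"ax":0.0,"ay":-0.844,"az":0.0,"dx":0.835,"dy":-0.03,"dz":-0.824,"fingers":-1.0},
    {"ax":0.0,"ay":-0.844,"az":0.0,"dx":0.835,"dy":-0.03,"dz":-0.824,"fingers":-1.0},
    {"ax":0.0,"ay":-0.844,"az":0.0,"dx":0.835,"dy":-0.03,"dz":-0.824,"fingers":-1.0},
    {"ax":0.0,"ay":-0.844,"az":0.0,"dx":0.835,"dy":-0.03,"dz":-0.824,"fingers":-1.0},
    {"ax":0.0,"ay":-0.844,"az":0.0,"dx":0.835,"dy":-0.03,"dz":-0.824,"fingers":-1.0},
    {"ax":0.0,"ay":-0.844,"az":0.0,"dx":0.835,"dy":-0.03,"dz":-0.824,"fingers":-1.0},
  ],
)

```text
t: 0.93
tool_pos: [0.3893, 0.2149, 0.4154]
orientation: [[0.996, 0.0, -0.087], [0.087, -0.0, 0.996], [0.0, -1.0, -0.0]]
wrist_force: [0.9, 1.1, -0.2]
width: 0.998
```

```bash
python3 - <<'E'
from h import *
go([.464,.0637,.42],down(95));o=manip.observe();print(o["t"],o["tool_pos"])
E
```

```text
d [ 0.1224 -0.0093 -0.3144] a [0.     0.0007 0.    ]
0.9333 [0.38928757 0.21494346 0.41535365]
```

Call:
apply_moves(
  increments=[
    {"ax":0.0,"ay":0.0,"az":0.0,"dx":0.122,"dy":-0.009,"dz":-0.314,"fingers":-1.0},
    {"ax":0.0,"ay":0.0,"az":0.0,"dx":0.122,"dy":-0.009,"dz":-0.314,"fingers":-1.0},
    {"ax":0.0,"ay":0.0,"az":0.0,"dx":0.122,"dy":-0.009,"dz":-0.314,"fingers":-1.0},
    {"ax":0.0,"ay":0.0,"az":0.0,"dx":0.122,"dy":-0.009,"dz":-0.314,"fingers":-1.0},
    {"ax":0.0,"ay":0.0,"az":0.0,"dx":0.122,"dy":-0.009,"dz":-0.314,"fingers":-1.0},
    {"ax":0.0,"ay":0.0,"az":0.0,"dx":0.122,"dy":-0.009,"dz":-0.314,"fingers":-1.0},
    {"ax":0.0,"ay":0.0,"az":0.0,"dx":0.122,"dy":-0.009,"dz":-0.314,"fingers":-1.0},
    {"ax":0.0,"ay":0.0,"az":0.0,"dx":0.122,"dy":-0.009,"dz":-0.314,"fingers":-1.0},
  ],
)

```text
t: 1.6
tool_pos: [0.463, 0.0667, 0.4196]
orientation: [[0.996, -0.001, -0.088], [0.088, 0.0, 0.996], [-0.001, -1.0, 0.0]]
wrist_force: [0.3, 0.0, -1.0]
width: 1.0
```

```bash
python3 - <<'E'
from h import *
s=shot("wrist","w1");o=manip.observe();print(o["t"],o["tool_pos"],o["joint_positions"].round(1),[float(s[k]) for k in("fx","cx","cy")]);print(s["cam_to_world"].round(3))
for P in([.464,.0637,.167],[.464,.0637,.184],[.464,.0637,.142],[.5636,.0725,.1]):print(P,proj(s,P).round(1))
E
```

```text
1.65 [0.46296871 0.0669204  0.41964102] [  8.    5.1 111.1   0.   63.8 -87.1] [309.70691628693146, 323.1378046919034, 199.9948377279853]
[[-0.088  0.945  0.315  0.383]
 [ 0.996  0.083  0.028  0.06 ]
 [ 0.001  0.317 -0.949  0.389]
 [ 0.     0.     0.     1.   ]]
[0.464, 0.0637, 0.167] [318.9 209.3]
[0.464, 0.0637, 0.184] [318.6 217.5]
[0.464, 0.0637, 0.142] [319.2 199. ]
[0.5636, 0.0725, 0.1] [320.2 274. ]
```

View pics/w1.png

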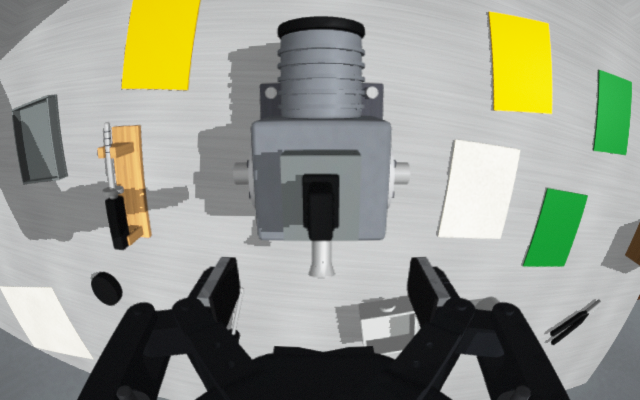

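The wrist view shows the plug at about (321,208), the tube mouth at about (321,275), the rod's handle at (117,222) and its tip at (107,125). I'll check an enlarged crop with the model drawn over it.

```bash
python3 - <<'E'
from h import *
s=load("w1");im=s["img"][:,:,::-1]
a=im[160:290,240:400];a=cv2.resize(a,None,fx=4,fy=4,interpolation=cv2.INTER_CUBIC)
b=im[110:260,80:160];b=cv2.resize(b,None,fx=3.466,fy=3.466,interpolation=cv2.INTER_CUBIC)[:520]
a=np.clip(a.astype(float)*1.6+15,0,255).astype(np.uint8)
cv2.imwrite("pics/w1c.png",np.hstack([a[:520],b[:520,:160*1]])[:, :800])
E
```

```text
(no output)
```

View pics/w1c.png

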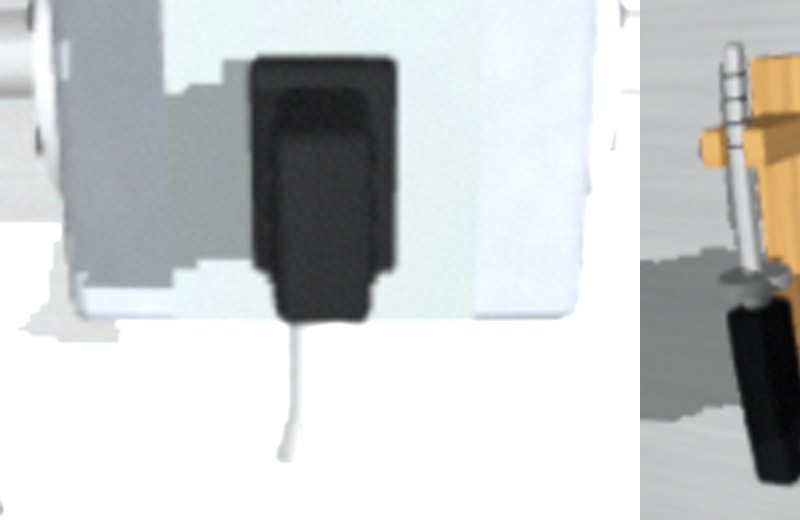

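```bash
python3 - <<'E'
from h import *
s=load("w1")
c=lambda u,v:((u+.5)/4-.5+240,(v+.5)/4-.5+160)
b=lambda u,v:((u-640+.5)/3.466-.5+80,(v+.5)/3.466-.5+110)
for p in[(277,135),(372,133),(367,320),(280,320)]:print("top",onz(s,c(*p),.184).round(4))
for p in[(253,58),(395,58)]:print("fl",onz(s,c(*p),.150).round(4))
for p in[(60,0),(80,315),(580,315),(598,10)]:print("hous",onz(s,c(*p),.112).round(4))
print("tip",onz(s,b(733,42),.05).round(4),"collar",onz(s,b(754,280),.05).round(4))
for p in[(762,480),(728,312)]:print("h left",onz(s,b(*p),.062).round(4))
print("mouth",onz(s,(321.3,274),.1))
go([.464,.0637,.42],down(95))
E
```

```text
top [0.4467 0.0555 0.184 ]
top [0.4449 0.0719 0.184 ]
top [0.4806 0.0745 0.184 ]
top [0.482  0.0586 0.184 ]
fl [0.4418 0.0489 0.15  ]
fl [0.4393 0.0769 0.15  ]
hous [0.441  0.0016 0.112 ]
hous [0.5205 0.0081 0.112 ]
hous [0.5095 0.1328 0.112 ]
hous [0.4325 0.1254 0.112 ]
tip [ 0.4135 -0.2182  0.05  ] collar [ 0.5065 -0.2156  0.05  ]
h left [ 0.5886 -0.2185  0.062 ]
h left [ 0.5162 -0.2218  0.062 ]
mouth [0.56346104 0.07374472 0.1       ]
d [ 0.0015 -0.0007 -0.0066] a [-0.0005  0.0032 -0.0012]
```

Call:
apply_moves(
  increments=[
    {"ax":0.0,"ay":0.0,"az":0.0,"dx":0.001,"dy":0.04,"dz":-0.004,"fingers":-1.0},
    {"ax":0.0,"ay":0.0,"az":0.0,"dx":0.001,"dy":0.08,"dz":-0.004,"fingers":-1.0},
    {"ax":0.0,"ay":0.0,"az":0.0,"dx":0.001,"dy":0.12,"dz":-0.004,"fingers":-1.0},
    {"ax":0.0,"ay":0.0,"az":0.0,"dx":0.001,"dy":0.15,"dz":-0.004,"fingers":-1.0},
    {"ax":0.0,"ay":0.0,"az":0.0,"dx":0.001,"dy":0.17,"dz":-0.004,"fingers":-1.0},
    {"ax":0.0,"ay":0.0,"az":0.0,"dx":0.001,"dy":0.181,"dz":-0.004,"fingers":-1.0},
    {"ax":0.0,"ay":0.0,"az":0.0,"dx":0.001,"dy":0.181,"dz":-0.004,"fingers":-1.0},
    {"ax":0.0,"ay":0.0,"az":0.0,"dx":0.001,"dy":0.181,"dz":-0.004,"fingers":-1.0},
    {"ax":0.0,"ay":0.0,"az":0.0,"dx":0.001,"dy":0.181,"dz":-0.004,"fingers":-1.0},
  ],
)

```text
t: 2.4
tool_pos: [0.4646, 0.0641, 0.3301]
orientation: [[0.996, 0.001, -0.088], [0.088, 0.0, 0.996], [0.001, -1.0, 0.0]]
wrist_force: [0.4, 0.3, 0.7]
width: 1.003
```

Call:
apply_moves(
  increments=[
    {"ax":0.0,"ay":0.0,"az":0.0,"dx":0.0,"dy":0.0,"dz":0.0,"fingers":0.2},
    {"ax":0.0,"ay":0.0,"az":0.0,"dx":0.0,"dy":0.0,"dz":0.0,"fingers":0.4},
    {"ax":0.0,"ay":0.0,"az":0.0,"dx":0.0,"dy":0.0,"dz":0.0,"fingers":0.6},
    {"ax":0.0,"ay":0.0,"az":0.0,"dx":0.0,"dy":0.0,"dz":0.0,"fingers":0.8},
    {"ax":0.0,"ay":0.0,"az":0.0,"dx":0.0,"dy":0.0,"dz":0.0,"fingers":1.0},
    {"ax":0.0,"ay":0.0,"az":0.0,"dx":0.0,"dy":0.0,"dz":0.0,"fingers":1.0},
    {"ax":0.0,"ay":0.0,"az":0.0,"dx":0.0,"dy":0.0,"dz":0.0,"fingers":1.0},
    {"ax":0.0,"ay":0.0,"az":0.0,"dx":0.0,"dy":0.0,"dz":0.0,"fingers":1.0},
    {"ax":0.0,"ay":0.0,"az":0.0,"dx":0.0,"dy":0.0,"dz":0.0,"fingers":1.0},
    {"ax":0.0,"ay":0.0,"az":0.0,"dx":0.0,"dy":0.0,"dz":0.0,"fingers":1.0},
  ],
  force=60,
)

```text
t: 3.23
tool_pos: [0.4643, 0.0638, 0.3296]
orientation: [[0.996, 0.0, -0.087], [0.087, -0.0, 0.996], [0.0, -1.0, -0.0]]
wrist_force: [-0.6, -0.0, 6.2]
width: 0.204
```

Call:
apply_moves(
  increments=[
    {"ax":0.0,"ay":0.0,"az":0.0,"dx":0.0,"dy":-0.006,"dz":0.0,"fingers":1.0},
    {"ax":0.0,"ay":0.0,"az":0.0,"dx":0.0,"dy":-0.012,"dz":0.0,"fingers":1.0},
    {"ax":0.0,"ay":0.0,"az":0.0,"dx":0.0,"dy":-0.018,"dz":0.0,"fingers":1.0},
    {"ax":0.0,"ay":0.0,"az":0.0,"dx":0.0,"dy":-0.026,"dz":0.0,"fingers":1.0},
    {"ax":0.0,"ay":0.0,"az":0.0,"dx":0.0,"dy":-0.036,"dz":0.0,"fingers":1.0},
    {"ax":0.0,"ay":0.0,"az":0.0,"dx":0.0,"dy":-0.048,"dz":0.0,"fingers":1.0},
    {"ax":0.0,"ay":0.0,"az":0.0,"dx":0.0,"dy":-0.062,"dz":0.0,"fingers":1.0},
    {"ax":0.0,"ay":0.0,"az":0.0,"dx":0.0,"dy":-0.078,"dz":0.0,"fingers":1.0},
    {"ax":0.0,"ay":0.0,"az":0.0,"dx":0.0,"dy":-0.09,"dz":0.0,"fingers":1.0},
    {"ax":0.0,"ay":0.0,"az":0.0,"dx":0.0,"dy":-0.1,"dz":0.0,"fingers":1.0},
  ],
)

```text
t: 4.07
tool_pos: [0.4644, 0.0639, 0.3805]
orientation: [[0.996, 0.001, -0.087], [0.087, 0.0, 0.996], [0.001, -1.0, 0.0]]
wrist_force: [-0.3, -0.2, -1.1]
width: 0.193
```

```bash
python3 - <<'E'
from h import *
o=manip.observe();print(o["t"],o["tool_pos"],o["wrist_force"],o["width"])
go([.4446,-.4331,.4],down(95))
E
```

```text
4.0667 [0.46436664 0.06387033 0.38046126] [-0.28247407 -0.15910881 -1.12885538] 0.19332048262059745
d [-0.1259 -0.0393 -0.9867] a [-0.0001 -0.0002  0.0023]
```

Call:
apply_moves(
  increments=[
    {"ax":0.0,"ay":0.0,"az":0.0,"dx":-0.03,"dy":-0.03,"dz":-0.08,"fingers":1.0},
    {"ax":0.0,"ay":0.0,"az":0.0,"dx":-0.06,"dy":-0.03,"dz":-0.16,"fingers":1.0},
    {"ax":0.0,"ay":0.0,"az":0.0,"dx":-0.1,"dy":-0.03,"dz":-0.24,"fingers":1.0},
    {"ax":0.0,"ay":0.0,"az":-0.2,"dx":-0.13,"dy":-0.03,"dz":-0.32,"fingers":1.0},
    {"ax":0.0,"ay":0.0,"az":-0.4,"dx":-0.17,"dy":-0.03,"dz":-0.4,"fingers":1.0},
    {"ax":0.0,"ay":0.0,"az":-0.6,"dx":-0.2,"dy":-0.03,"dz":-0.48,"fingers":1.0},
    {"ax":0.0,"ay":0.0,"az":-0.8,"dx":-0.24,"dy":-0.03,"dz":-0.56,"fingers":1.0},
    {"ax":0.0,"ay":0.0,"az":-0.9,"dx":-0.27,"dy":-0.03,"dz":-0.64,"fingers":1.0},
    {"ax":0.0,"ay":0.0,"az":-1.0,"dx":-0.3,"dy":-0.03,"dz":-0.72,"fingers":1.0},
    {"ax":0.0,"ay":0.0,"az":-1.0,"dx":-0.33,"dy":-0.03,"dz":-0.8,"fingers":1.0},
  ],
)

```text
t: 4.9
tool_pos: [0.3458, -0.3072, 0.3948]
orientation: [[0.872, 0.482, -0.087], [0.077, 0.041, 0.996], [0.484, -0.875, -0.001]]
wrist_force: [1.5, -0.6, -0.7]
width: 0.201
```

```bash
cat >> h.py <<'E'
def lean(yaw,t):
    "as down(yaw), tilted t deg about tool z so that the tool points outward (+x)"
    from scipy.spatial.transform import Rotation as Ro
    return down(yaw)@Ro.from_euler("z",-t,degrees=True).as_matrix()
E
python3 - <<'E'
from h import *
R=lean(95,42);print(R.round(3));G=np.array([.4446,-.436,.14])
o=manip.observe();print(o["tool_pos"],o["joint_positions"].round(1),o["width"])
go(G-.155*R[:,1],R)
E
```

```text
[[ 0.74   0.667 -0.087]
 [ 0.065  0.058  0.996]
 [ 0.669 -0.743  0.   ]]
[ 0.34577353 -0.30719246  0.39476944] [ -50.1    2.8  120.2   34.2   44.8 -167.3] 0.2009645251961502
d [-0.164   0.2287 -0.2735] a [ 0.0024  0.0011 -0.4564]
```

```bash
python3 - <<'E'
from h import *
R=lean(70,42);G=np.array([.442,-.433,.14])
go(G-.155*R[:,1],R)
E
```

```text
d [-0.151   0.2358 -0.1794] a [-0.5051  0.7134 -0.4486]
```

Call:
apply_moves(
  increments=[
    {"ax":-0.5051,"ay":0.7134,"az":-0.4486,"dx":-0.151,"dy":0.2358,"dz":-0.1794,"fingers":1.0},
    {"ax":-0.5051,"ay":0.7134,"az":-0.4486,"dx":-0.151,"dy":0.2358,"dz":-0.1794,"fingers":1.0},
    {"ax":-0.5051,"ay":0.7134,"az":-0.4486,"dx":-0.151,"dy":0.2358,"dz":-0.1794,"fingers":1.0},
    {"ax":-0.5051,"ay":0.7134,"az":-0.4486,"dx":-0.151,"dy":0.2358,"dz":-0.1794,"fingers":1.0},
    {"ax":-0.5051,"ay":0.7134,"az":-0.4486,"dx":-0.151,"dy":0.2358,"dz":-0.1794,"fingers":1.0},
    {"ax":-0.5051,"ay":0.7134,"az":-0.4486,"dx":-0.151,"dy":0.2358,"dz":-0.1794,"fingers":1.0},
    {"ax":-0.5051,"ay":0.7134,"az":-0.4486,"dx":-0.151,"dy":0.2358,"dz":-0.1794,"fingers":1.0},
    {"ax":-0.5051,"ay":0.7134,"az":-0.4486,"dx":-0.151,"dy":0.2358,"dz":-0.1794,"fingers":1.0},
    {"ax":-0.5051,"ay":0.7134,"az":-0.4486,"dx":-0.151,"dy":0.2358,"dz":-0.1794,"fingers":1.0},
  ],
)

```text
t: 5.65
tool_pos: [0.3836, -0.3968, 0.3201]
orientation: [[0.735, 0.578, 0.356], [-0.28, -0.22, 0.934], [0.618, -0.786, 0.001]]
wrist_force: [-0.6, 0.9, -1.2]
width: 0.196
```

```bash
python3 - <<'E'
from h import *
R=lean(70,42);G=np.array([.442,-.433,.052])
o=manip.observe();print(o["t"],o["tool_pos"]+.155*o["orientation"][:,1],o["joint_positions"].round(1),o["width"],o["wrist_force"])
s=shot("wrist","w2");s2=shot("scene")
a=cv2.resize(s["img"][:,:,::-1],(400,250),interpolation=cv2.INTER_AREA);b=cv2.resize(s2["img"][60:260,180:420,::-1],(480,400));
c=np.zeros((400,800,3),np.uint8);c[:250,:400]=a;c[:,400:]=b[:,:400];cv2.imwrite("pics/m2.png",c)
go(G-.155*R[:,1],R)
E
```

```text
5.65 [ 0.47312537 -0.43078818  0.19825489] [ -51.7   15.2  119.5   59.5   21.6 -172.8] 0.1962370933678783 [-0.62901809  0.94409354 -1.15907018]
d [-0.2456  0.1957 -0.0295] a [ 0.0193 -0.0252 -0.1337]
```

View pics/m2.png

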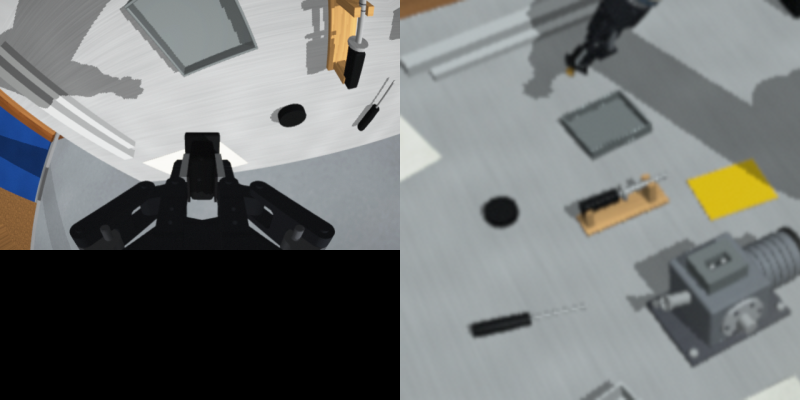

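The plug is held with its stem visible, and the socket is empty. Joint 6 is at its limit, so I'll turn the lean to point along the radius.

```bash
python3 - <<'E'
from h import *
R=lean(43,42);G=np.array([.444,-.435,.15])
print((G-.155*R[:,1]).round(3))
go(G-.155*R[:,1],R)
E
```

```text
[ 0.373 -0.359  0.265]
d [-0.1039  0.0579  0.0628] a [-0.5877  0.6961 -0.1317]
```

Call:
apply_moves(
  increments=[
    {"ax":-0.15,"ay":0.175,"az":-0.033,"dx":0.0,"dy":0.0,"dz":0.02,"fingers":1.0},
    {"ax":-0.3,"ay":0.35,"az":-0.066,"dx":-0.02,"dy":0.01,"dz":0.04,"fingers":1.0},
    {"ax":-0.45,"ay":0.525,"az":-0.1,"dx":-0.05,"dy":0.03,"dz":0.05,"fingers":1.0},
    {"ax":-0.588,"ay":0.696,"az":-0.132,"dx":-0.08,"dy":0.04,"dz":0.063,"fingers":1.0},
    {"ax":-0.588,"ay":0.696,"az":-0.132,"dx":-0.104,"dy":0.058,"dz":0.063,"fingers":1.0},
    {"ax":-0.588,"ay":0.696,"az":-0.132,"dx":-0.104,"dy":0.058,"dz":0.063,"fingers":1.0},
    {"ax":-0.588,"ay":0.696,"az":-0.132,"dx":-0.104,"dy":0.058,"dz":0.063,"fingers":1.0},
    {"ax":-0.588,"ay":0.696,"az":-0.132,"dx":-0.104,"dy":0.058,"dz":0.063,"fingers":1.0},
    {"ax":-0.588,"ay":0.696,"az":-0.132,"dx":-0.104,"dy":0.058,"dz":0.063,"fingers":1.0},
    {"ax":-0.588,"ay":0.696,"az":-0.132,"dx":-0.104,"dy":0.058,"dz":0.063,"fingers":1.0},
  ],
)

```text
t: 6.58
tool_pos: [0.3736, -0.3758, 0.2925]
orientation: [[0.526, 0.448, 0.723], [-0.564, -0.452, 0.691], [0.637, -0.771, 0.015]]
wrist_force: [0.5, 0.3, -1.4]
width: 0.198
```

```bash
python3 - <<'E'
from h import *
R=lean(43,42);G=np.array([.444,-.435,.054])
o=manip.observe();print(o["t"],o["tool_pos"]+.155*o["orientation"][:,1],o["joint_positions"].round(1),o["width"],o["wrist_force"])
go(G-.155*R[:,1],R)
E
```

```text
6.5833 [ 0.44311599 -0.44590049  0.17302857] [-4.530e+01  1.550e+01  1.249e+02  8.410e+01  1.000e-01 -1.728e+02] 0.19823425960114588 [ 0.54054288  0.31218323 -1.40150534]
d [-0.1762  0.1748  0.0188] a [-0.0387 -0.001  -0.0854]
```

```bash
python3 - <<'E'
from h import *
for t in(15,0):
  R=lean(50,t);print(t);go([.42,-.40,.34],R)
E
```

```text
15
d [ 0.1366 -0.0097  0.035 ] a [ 0.0747 -0.2107  0.858 ]
0
d [ 0.1366 -0.0097  0.035 ] a [ 0.0471 -0.2213  1.3811]
```

Call:
apply_moves(
  increments=[
    {"ax":0.02,"ay":-0.05,"az":0.2,"dx":0.03,"dy":0.0,"dz":0.01,"fingers":1.0},
    {"ax":0.04,"ay":-0.1,"az":0.4,"dx":0.06,"dy":0.0,"dz":0.02,"fingers":1.0},
    {"ax":0.06,"ay":-0.16,"az":0.6,"dx":0.1,"dy":-0.005,"dz":0.03,"fingers":1.0},
    {"ax":0.075,"ay":-0.21,"az":0.858,"dx":0.137,"dy":-0.01,"dz":0.035,"fingers":1.0},
    {"ax":0.075,"ay":-0.21,"az":0.858,"dx":0.137,"dy":-0.01,"dz":0.035,"fingers":1.0},
    {"ax":0.075,"ay":-0.21,"az":0.858,"dx":0.137,"dy":-0.01,"dz":0.035,"fingers":1.0},
    {"ax":0.075,"ay":-0.21,"az":0.858,"dx":0.137,"dy":-0.01,"dz":0.035,"fingers":1.0},
    {"ax":0.075,"ay":-0.21,"az":0.858,"dx":0.137,"dy":-0.01,"dz":0.035,"fingers":1.0},
    {"ax":0.075,"ay":-0.21,"az":0.858,"dx":0.137,"dy":-0.01,"dz":0.035,"fingers":1.0},
    {"ax":0.075,"ay":-0.21,"az":0.858,"dx":0.137,"dy":-0.01,"dz":0.035,"fingers":1.0},
  ],
)

```text
t: 7.42
tool_pos: [0.4206, -0.4005, 0.3406]
orientation: [[0.741, 0.196, 0.643], [-0.621, -0.166, 0.766], [0.257, -0.967, -0.001]]
wrist_force: [0.0, -0.7, -0.6]
width: 0.2
```

```bash
python3 - <<'E'
from h import *
R=lean(60,-42);G=np.array([.444,-.435,.054])
o=manip.observe();print(o["t"],o["tool_pos"],o["orientation"].round(2),o["joint_positions"].round(1),o["width"])
print((G-.155*R[:,1]).round(3))
go([.444,-.435,.36],lean(60,0))
E
```

```text
7.4167 [ 0.42056548 -0.40052084  0.34059462] [[ 0.74  0.2   0.64]
 [-0.62 -0.17  0.77]
 [ 0.26 -0.97 -0.  ]] [-44.   17.1 108.1   1.5  40.  -95.1] 0.20039888231452965
[ 0.534 -0.487  0.169]
d [ 0.0875 -0.0169 -0.0227] a [ 0.0469 -0.3469  0.5174]
```

```bash
python3 - <<'E'
from h import *
from scipy.spatial.transform import Rotation as Ro
R=lean(60,-42);o=manip.observe()
P=np.array([.534,-.487,.27]);go(P,R)
R=lean(60,-15);go([.48,-.45,.32],R)
E
```

```text
d [0.2392 0.2096 0.0135] a [-0.0837 -0.354   1.9796]
d [0.1389 0.0795 0.0006] a [ 0.0012 -0.353   1.0397]
```

Call:
apply_moves(
  increments=[
    {"ax":0.0,"ay":-0.09,"az":0.25,"dx":0.035,"dy":0.02,"dz":0.0,"fingers":1.0},
    {"ax":0.0,"ay":-0.18,"az":0.5,"dx":0.07,"dy":0.04,"dz":0.0,"fingers":1.0},
    {"ax":0.0,"ay":-0.26,"az":0.75,"dx":0.105,"dy":0.06,"dz":0.0,"fingers":1.0},
    {"ax":0.0,"ay":-0.353,"az":1.0,"dx":0.139,"dy":0.08,"dz":0.0,"fingers":1.0},
    {"ax":0.0,"ay":-0.353,"az":1.0,"dx":0.139,"dy":0.08,"dz":0.0,"fingers":1.0},
    {"ax":0.0,"ay":-0.353,"az":1.0,"dx":0.139,"dy":0.08,"dz":0.0,"fingers":1.0},
    {"ax":0.0,"ay":-0.353,"az":1.0,"dx":0.139,"dy":0.08,"dz":0.0,"fingers":1.0},
  ],
)

```text
t: 8.0
tool_pos: [0.4793, -0.4494, 0.3182]
orientation: [[0.841, -0.204, 0.5], [-0.486, 0.118, 0.866], [-0.236, -0.972, 0.0]]
wrist_force: [0.3, 0.3, -0.7]
width: 0.202
```

```bash
python3 - <<'E'
from h import *
R=lean(60,-42);o=manip.observe();print(o["joint_positions"].round(1))
go([.534,-.487,.22],R)
E
```

```text
[ -42.5   31.4   88.4   -3.    73.6 -101.3]
d [ 0.175   0.1596 -0.0104] a [-1.100e-03 -7.000e-04  9.895e-01]
```

Call:
apply_moves(
  increments=[
    {"ax":0.0,"ay":0.0,"az":0.25,"dx":0.045,"dy":0.04,"dz":-0.003,"fingers":1.0},
    {"ax":0.0,"ay":0.0,"az":0.5,"dx":0.09,"dy":0.08,"dz":-0.005,"fingers":1.0},
    {"ax":0.0,"ay":0.0,"az":0.75,"dx":0.135,"dy":0.12,"dz":-0.01,"fingers":1.0},
    {"ax":0.0,"ay":0.0,"az":0.99,"dx":0.175,"dy":0.16,"dz":-0.01,"fingers":1.0},
    {"ax":0.0,"ay":0.0,"az":0.99,"dx":0.175,"dy":0.16,"dz":-0.01,"fingers":1.0},
    {"ax":0.0,"ay":0.0,"az":0.99,"dx":0.175,"dy":0.16,"dz":-0.01,"fingers":1.0},
    {"ax":0.0,"ay":0.0,"az":0.99,"dx":0.175,"dy":0.16,"dz":-0.01,"fingers":1.0},
  ],
)

```text
t: 8.58
tool_pos: [0.5335, -0.4869, 0.2224]
orientation: [[0.645, -0.577, 0.501], [-0.373, 0.333, 0.866], [-0.667, -0.745, -0.001]]
wrist_force: [-0.3, 0.6, 0.4]
width: 0.194
```

```bash
python3 - <<'E'
from h import *
R=lean(60,-42);o=manip.observe();print(o["joint_positions"].round(1),(o["tool_pos"]+.155*o["orientation"][:,1]).round(4))
go([.534,-.487,.174],R)
s=shot("wrist","w3")
for x in(-.066,.066):
  for y in(-.056,.056):
    a=np.radians(6.6);P=[.4446+x*np.cos(a)-y*np.sin(a),-.435+x*np.sin(a)+y*np.cos(a),.004];print(proj(s,P).round())
E
```

```text
[-40.8  50.7  70.4  -7.3 100.2 -99.3] [ 0.444  -0.4352  0.1068]
d [0.0653 0.0714 0.0004] a [ 0.0002 -0.0019  0.0063]
[222. 272.]
[329. 199.]
[316. 404.]
[427. 318.]
```

View pics/w3.png

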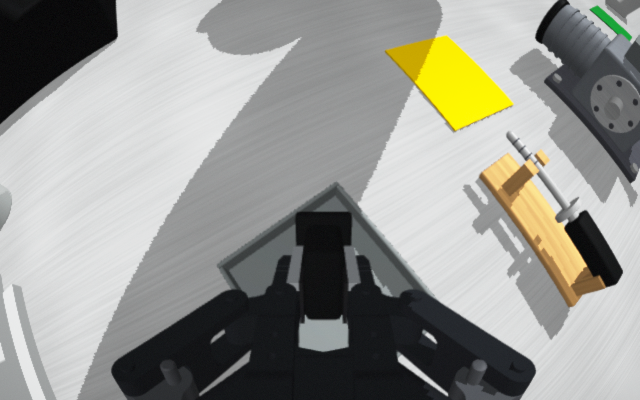

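The tray's inner corners, at about (230,270) and (333,198), match the prediction, so the plug is over the tray. Lowering it now.

Call:
apply_moves(
  increments=[
    {"ax":0.0,"ay":0.0,"az":0.0,"dx":0.02,"dy":0.022,"dz":0.0,"fingers":1.0},
    {"ax":0.0,"ay":0.0,"az":0.0,"dx":0.04,"dy":0.044,"dz":0.0,"fingers":1.0},
    {"ax":0.0,"ay":0.0,"az":0.0,"dx":0.055,"dy":0.06,"dz":0.0,"fingers":1.0},
    {"ax":0.0,"ay":0.0,"az":0.0,"dx":0.065,"dy":0.071,"dz":0.0,"fingers":1.0},
    {"ax":0.0,"ay":0.0,"az":0.0,"dx":0.065,"dy":0.071,"dz":0.0,"fingers":1.0},
    {"ax":0.0,"ay":0.0,"az":0.0,"dx":0.065,"dy":0.071,"dz":0.0,"fingers":1.0},
    {"ax":0.0,"ay":0.0,"az":0.0,"dx":0.065,"dy":0.071,"dz":0.0,"fingers":1.0},
  ],
)

```text
t: 9.22
tool_pos: [0.5342, -0.4872, 0.1727]
orientation: [[0.642, -0.581, 0.5], [-0.372, 0.335, 0.866], [-0.671, -0.742, -0.001]]
wrist_force: [0.5, -1.2, -0.5]
width: 0.197
```

Call:
apply_moves(
  increments=[
    {"ax":0.0,"ay":0.0,"az":0.0,"dx":0.003,"dy":0.003,"dz":0.0,"fingers":1.0},
    {"ax":0.0,"ay":0.0,"az":0.0,"dx":0.006,"dy":0.006,"dz":0.0,"fingers":1.0},
    {"ax":0.0,"ay":0.0,"az":0.0,"dx":0.006,"dy":0.006,"dz":0.0,"fingers":1.0},
    {"ax":0.0,"ay":0.0,"az":0.0,"dx":0.006,"dy":0.006,"dz":0.0,"fingers":1.0},
  ],
)

```text
t: 9.55
tool_pos: [0.5343, -0.4873, 0.1683]
orientation: [[0.642, -0.581, 0.5], [-0.372, 0.335, 0.866], [-0.671, -0.742, -0.001]]
wrist_force: [0.6, -0.7, -0.9]
width: 0.201
```

Call:
apply_moves(
  increments=[
    {"ax":0.0,"ay":0.0,"az":0.0,"dx":0.003,"dy":0.003,"dz":0.0,"fingers":1.0},
    {"ax":0.0,"ay":0.0,"az":0.0,"dx":0.006,"dy":0.006,"dz":0.0,"fingers":1.0},
    {"ax":0.0,"ay":0.0,"az":0.0,"dx":0.006,"dy":0.006,"dz":0.0,"fingers":1.0},
    {"ax":0.0,"ay":0.0,"az":0.0,"dx":0.006,"dy":0.006,"dz":0.0,"fingers":1.0},
  ],
)

```text
t: 9.88
tool_pos: [0.5345, -0.4874, 0.164]
orientation: [[0.642, -0.581, 0.5], [-0.372, 0.335, 0.866], [-0.671, -0.742, -0.001]]
wrist_force: [0.4, -0.8, -1.0]
width: 0.198
```

Call:
apply_moves(
  increments=[
    {"ax":0.0,"ay":0.0,"az":0.0,"dx":0.002,"dy":0.002,"dz":0.0,"fingers":1.0},
    {"ax":0.0,"ay":0.0,"az":0.0,"dx":0.004,"dy":0.004,"dz":0.0,"fingers":1.0},
    {"ax":0.0,"ay":0.0,"az":0.0,"dx":0.004,"dy":0.004,"dz":0.0,"fingers":1.0},
    {"ax":0.0,"ay":0.0,"az":0.0,"dx":0.004,"dy":0.004,"dz":0.0,"fingers":1.0},
  ],
)

```text
t: 10.22
tool_pos: [0.5348, -0.4876, 0.1632]
orientation: [[0.641, -0.582, 0.501], [-0.372, 0.335, 0.866], [-0.671, -0.741, -0.001]]
wrist_force: [1.0, 0.1, 11.4]
width: 0.202
```

Call:
apply_moves(
  increments=[
    {"ax":0.0,"ay":0.0,"az":0.0,"dx":-0.001,"dy":-0.002,"dz":0.0,"fingers":1.0},
    {"ax":0.0,"ay":0.0,"az":0.0,"dx":-0.001,"dy":-0.002,"dz":0.0,"fingers":0.5},
    {"ax":0.0,"ay":0.0,"az":0.0,"dx":-0.001,"dy":-0.002,"dz":0.0,"fingers":0.3},
    {"ax":0.0,"ay":0.0,"az":0.0,"dx":-0.001,"dy":-0.002,"dz":0.0,"fingers":0.1},
    {"ax":0.0,"ay":0.0,"az":0.0,"dx":-0.001,"dy":-0.002,"dz":0.0,"fingers":-0.1},
    {"ax":0.0,"ay":0.0,"az":0.0,"dx":-0.001,"dy":-0.002,"dz":0.0,"fingers":-0.2},
    {"ax":0.0,"ay":0.0,"az":0.0,"dx":-0.001,"dy":-0.002,"dz":0.0,"fingers":-0.2},
    {"ax":0.0,"ay":0.0,"az":0.0,"dx":-0.001,"dy":-0.002,"dz":0.0,"fingers":-0.2},
  ],
)

```text
t: 10.88
tool_pos: [0.5348, -0.4876, 0.1622]
orientation: [[0.642, -0.581, 0.5], [-0.372, 0.335, 0.866], [-0.671, -0.742, -0.001]]
wrist_force: [0.0, 0.2, 0.1]
width: 0.601
```

Call:
apply_moves(
  increments=[
    {"ax":0.0,"ay":0.0,"az":0.0,"dx":0.0,"dy":-0.03,"dz":0.0,"fingers":-0.2},
    {"ax":0.0,"ay":0.0,"az":0.0,"dx":0.0,"dy":-0.07,"dz":0.0,"fingers":-0.2},
    {"ax":0.0,"ay":0.0,"az":0.0,"dx":0.0,"dy":-0.12,"dz":0.0,"fingers":-0.3},
    {"ax":0.0,"ay":0.0,"az":0.0,"dx":-0.05,"dy":-0.18,"dz":0.0,"fingers":-1.0},
    {"ax":0.0,"ay":0.0,"az":0.0,"dx":-0.1,"dy":-0.24,"dz":0.0,"fingers":-1.0},
    {"ax":0.0,"ay":0.0,"az":0.0,"dx":-0.15,"dy":-0.3,"dz":0.0,"fingers":-1.0},
    {"ax":0.0,"ay":0.0,"az":0.0,"dx":-0.2,"dy":-0.35,"dz":0.0,"fingers":-1.0},
    {"ax":0.0,"ay":0.0,"az":0.0,"dx":-0.2,"dy":-0.35,"dz":0.0,"fingers":-1.0},
  ],
)

```text
t: 11.55
tool_pos: [0.5731, -0.5097, 0.3683]
orientation: [[0.647, -0.576, 0.501], [-0.376, 0.33, 0.866], [-0.664, -0.748, -0.003]]
wrist_force: [-0.4, 1.0, 1.3]
width: 0.995
```

```bash
python3 - <<'E'
from h import *
o=manip.observe();print(o["t"],o["tool_pos"],o["joint_positions"].round(1))
s=shot("wrist","w4")
w=load("w3")
for n,p,z in[("tip",(511,134),.05),("collar",(566,211),.05)]:print(n,onz(w,p,z).round(4))
for yaw in(92,):go([.552,-.215,.38],down(yaw))
a=s["img"][:,:,::-1];cv2.imwrite("pics/w4v.png",a)
E
```

```text
11.55 [ 0.57306579 -0.50973391  0.36831322] [ -40.2   47.    58.2   -7.6  115.7 -100.9]
tip [ 0.4177 -0.2165  0.05  ]
collar [ 0.5059 -0.2195  0.05  ]
d [-0.2683  0.1963  0.489 ] a [-0.4023 -1.0695 -1.418 ]
```

View pics/w4v.png

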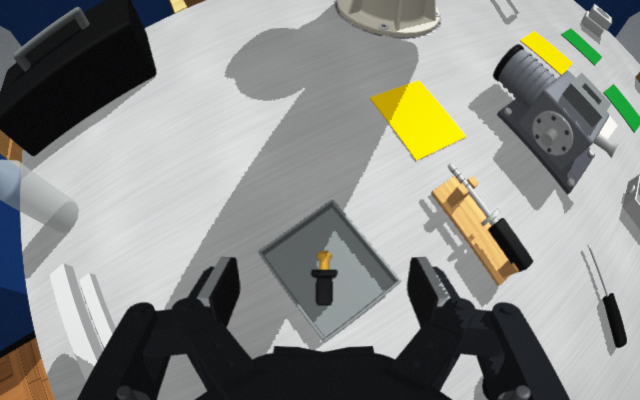

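The plug lies in the tray at about (323,280). Moving to the rod.

Call:
apply_moves(
  increments=[
    {"ax":-0.05,"ay":-0.13,"az":-0.17,"dx":-0.03,"dy":0.02,"dz":0.05,"fingers":-1.0},
    {"ax":-0.1,"ay":-0.26,"az":-0.34,"dx":-0.06,"dy":0.03,"dz":0.1,"fingers":-1.0},
    {"ax":-0.15,"ay":-0.39,"az":-0.51,"dx":-0.1,"dy":0.05,"dz":0.16,"fingers":-1.0},
    {"ax":-0.2,"ay":-0.52,"az":-0.68,"dx":-0.13,"dy":0.08,"dz":0.22,"fingers":-1.0},
    {"ax":-0.26,"ay":-0.7,"az":-0.92,"dx":-0.17,"dy":0.11,"dz":0.28,"fingers":-1.0},
    {"ax":-0.26,"ay":-0.7,"az":-0.92,"dx":-0.2,"dy":0.14,"dz":0.34,"fingers":-1.0},
    {"ax":-0.26,"ay":-0.7,"az":-0.92,"dx":-0.22,"dy":0.16,"dz":0.4,"fingers":-1.0},
  ],
)

```text
t: 12.18
tool_pos: [0.5535, -0.2659, 0.3732]
orientation: [[0.957, -0.245, 0.156], [-0.138, 0.09, 0.986], [-0.256, -0.965, 0.053]]
wrist_force: [0.8, -0.9, 1.3]
width: 0.997
```

```bash
python3 - <<'E'
from h import *
print(manip.observe()["joint_positions"].round(1))
go([.552,-.215,.36],down(92))
E
```

```text
[ -25.4   25.1   91.2   -1.4   78.8 -106.4]
d [-0.01    0.0354  0.0986] a [-0.1539 -0.3674 -0.5068]
```

Call:
apply_moves(
  increments=[
    {"ax":-0.05,"ay":-0.12,"az":-0.17,"dx":0.0,"dy":0.01,"dz":0.03,"fingers":-1.0},
    {"ax":-0.1,"ay":-0.24,"az":-0.34,"dx":0.0,"dy":0.02,"dz":0.06,"fingers":-1.0},
    {"ax":-0.154,"ay":-0.367,"az":-0.507,"dx":-0.01,"dy":0.035,"dz":0.099,"fingers":-1.0},
    {"ax":-0.154,"ay":-0.367,"az":-0.507,"dx":-0.01,"dy":0.035,"dz":0.099,"fingers":-1.0},
    {"ax":-0.154,"ay":-0.367,"az":-0.507,"dx":-0.01,"dy":0.035,"dz":0.099,"fingers":-1.0},
    {"ax":-0.154,"ay":-0.367,"az":-0.507,"dx":-0.01,"dy":0.035,"dz":0.099,"fingers":-1.0},
    {"ax":-0.154,"ay":-0.367,"az":-0.507,"dx":-0.01,"dy":0.035,"dz":0.099,"fingers":-1.0},
  ],
)

```text
t: 12.77
tool_pos: [0.5543, -0.2179, 0.3603]
orientation: [[0.999, -0.002, -0.032], [0.032, -0.0, 0.999], [-0.002, -1.0, -0.0]]
wrist_force: [-0.3, -1.4, -0.3]
width: 0.999
```

```bash
python3 - <<'E'
from h import *
o=manip.observe();print(o["tool_pos"],o["joint_positions"].round(1))
s=shot("wrist","w5")
x0,y0=240,100
a=cv2.resize(s["img"][y0:y0+150,x0:x0+160,::-1],None,fx=4,fy=4,interpolation=cv2.INTER_CUBIC);cv2.imwrite("pics/w5c.png",a)
for P in([.552,-.215,.062],[.412,-.22,.05],[.502,-.217,.05]):print(((proj(s,P)-[x0,y0]+.5)*4).round())
E
```

```text
[ 0.55430651 -0.21794358  0.36034835] [-2.160e+01  2.030e+01  9.970e+01 -1.000e-01  6.020e+01 -1.134e+02]
[347. 358.]
[ 345. -264.]
[345. 131.]
```

View pics/w5c.png

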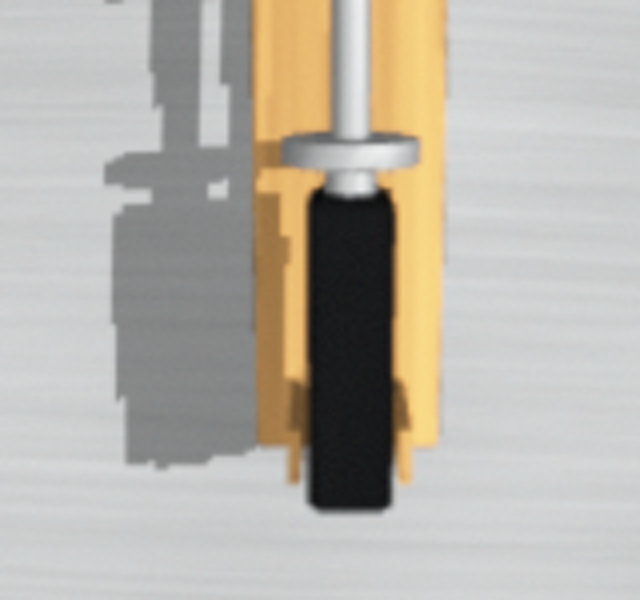

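```bash
python3 - <<'E'
from h import *
s=load("w5");c=lambda u,v:((u+.5)/4-.5+240,(v+.5)/4-.5+100)
for n,p,z in[("rearL",(308,508),.062),("rearR",(392,508),.062),("frontL",(308,197),.062),("frontR",(394,197),.062),("collar front",(351,136),.066),("shaft0",(351,2),.0545),("shaft1",(351,130),.0545)]:print(n,onz(s,c(*p),z).round(4))
go([.553,-.2145,.207],down(92))
E
```

```text
rearL [ 0.589  -0.2228  0.062 ]
rearR [ 0.5884 -0.2031  0.062 ]
frontL [ 0.5157 -0.2247  0.062 ]
frontR [ 0.5151 -0.206   0.062 ]
collar front [ 0.5016 -0.2159  0.066 ]
shaft0 [ 0.473  -0.2167  0.0545]
shaft1 [ 0.5015 -0.2157  0.0545]
d [-0.0019  0.3067  0.0072] a [ 0.0003 -0.0052 -0.0038]
```

Call:
apply_moves(
  increments=[
    {"ax":0.0,"ay":-0.003,"az":0.0,"dx":-0.008,"dy":0.06,"dz":0.008,"fingers":-1.0},
    {"ax":0.0,"ay":-0.003,"az":0.0,"dx":-0.008,"dy":0.12,"dz":0.008,"fingers":-1.0},
    {"ax":0.0,"ay":-0.003,"az":0.0,"dx":-0.008,"dy":0.18,"dz":0.008,"fingers":-1.0},
    {"ax":0.0,"ay":-0.003,"az":0.0,"dx":-0.008,"dy":0.23,"dz":0.008,"fingers":-1.0},
    {"ax":0.0,"ay":-0.003,"az":0.0,"dx":-0.008,"dy":0.27,"dz":0.008,"fingers":-1.0},
    {"ax":0.0,"ay":-0.003,"az":0.0,"dx":-0.008,"dy":0.295,"dz":0.008,"fingers":-1.0},
    {"ax":0.0,"ay":-0.003,"az":0.0,"dx":-0.008,"dy":0.307,"dz":0.008,"fingers":-1.0},
    {"ax":0.0,"ay":-0.003,"az":0.0,"dx":-0.008,"dy":0.307,"dz":0.008,"fingers":-1.0},
    {"ax":0.0,"ay":-0.003,"az":0.0,"dx":-0.008,"dy":0.307,"dz":0.008,"fingers":-1.0},
  ],
)

```text
t: 13.57
tool_pos: [0.5502, -0.2137, 0.2075]
orientation: [[0.999, -0.0, -0.035], [0.035, -0.001, 0.999], [-0.0, -1.0, -0.001]]
wrist_force: [-0.0, -0.0, 0.1]
width: 1.0
```

Call:
apply_moves(
  increments=[
    {"ax":0.0,"ay":0.0,"az":0.0,"dx":0.0,"dy":0.0,"dz":0.0,"fingers":0.2},
    {"ax":0.0,"ay":0.0,"az":0.0,"dx":0.0,"dy":0.0,"dz":0.0,"fingers":0.4},
    {"ax":0.0,"ay":0.0,"az":0.0,"dx":0.0,"dy":0.0,"dz":0.0,"fingers":0.6},
    {"ax":0.0,"ay":0.0,"az":0.0,"dx":0.0,"dy":0.0,"dz":0.0,"fingers":0.8},
    {"ax":0.0,"ay":0.0,"az":0.0,"dx":0.0,"dy":0.0,"dz":0.0,"fingers":1.0},
    {"ax":0.0,"ay":0.0,"az":0.0,"dx":0.0,"dy":0.0,"dz":0.0,"fingers":1.0},
    {"ax":0.0,"ay":0.0,"az":0.0,"dx":0.0,"dy":0.0,"dz":0.0,"fingers":1.0},
    {"ax":0.0,"ay":0.0,"az":0.0,"dx":0.0,"dy":0.0,"dz":0.0,"fingers":1.0},
    {"ax":0.0,"ay":0.0,"az":0.0,"dx":0.0,"dy":0.0,"dz":0.0,"fingers":1.0},
  ],
  force=90,
)

```text
t: 14.32
tool_pos: [0.5499, -0.2134, 0.2076]
orientation: [[0.999, -0.0, -0.035], [0.035, -0.001, 0.999], [-0.0, -1.0, -0.001]]
wrist_force: [-1.2, 0.1, 4.9]
width: 0.217
```

```bash
python3 - <<'E'
from h import *
o=manip.observe();print(o["tool_pos"],o["orientation"].round(4),o["wrist_force"],o["width"])
E
```

```text
[ 0.54990475 -0.21336856  0.20761744] [[ 9.994e-01 -2.000e-04 -3.530e-02]
 [ 3.530e-02 -6.000e-04  9.994e-01]
 [-3.000e-04 -1.000e+00 -6.000e-04]] [-1.17819377  0.05564815  4.88884196] 0.21734133930431832
```

Call:
apply_moves(
  increments=[
    {"ax":0.0,"ay":0.0,"az":0.0,"dx":0.0,"dy":-0.01,"dz":0.0,"fingers":1.0},
    {"ax":0.0,"ay":0.0,"az":0.0,"dx":0.0,"dy":-0.03,"dz":0.0,"fingers":1.0},
    {"ax":0.0,"ay":0.0,"az":0.0,"dx":0.0,"dy":-0.06,"dz":0.0,"fingers":1.0},
    {"ax":0.0,"ay":0.0,"az":0.0,"dx":0.0,"dy":-0.1,"dz":0.0,"fingers":1.0},
    {"ax":0.0,"ay":0.0,"az":0.0,"dx":0.0,"dy":-0.15,"dz":0.0,"fingers":1.0},
    {"ax":0.0,"ay":0.0,"az":0.0,"dx":0.0,"dy":-0.2,"dz":0.0,"fingers":1.0},
    {"ax":0.0,"ay":0.0,"az":0.0,"dx":0.0,"dy":-0.26,"dz":0.0,"fingers":1.0},
    {"ax":0.0,"ay":0.0,"az":0.0,"dx":0.0,"dy":-0.32,"dz":0.0,"fingers":1.0},
    {"ax":0.0,"ay":0.0,"az":0.0,"dx":0.0,"dy":-0.36,"dz":0.0,"fingers":1.0},
    {"ax":0.0,"ay":0.0,"az":0.0,"dx":0.0,"dy":-0.36,"dz":0.0,"fingers":1.0},
  ],
)

```text
t: 15.15
tool_pos: [0.5509, -0.2136, 0.3927]
orientation: [[0.999, 0.006, -0.035], [0.035, -0.003, 0.999], [0.006, -1.0, -0.003]]
wrist_force: [0.5, -0.1, -1.0]
width: 0.219
```

```bash
cat >> h.py <<'E'
M=np.array([.5632,.0739,.100]);RI=lean(95,20);OFF=np.array([.0021,.1576,0])
def ins(L,M=M,R=RI,off=OFF): return M+L*R[:,0]-R@off   # TCP with the handle centre L outside the mouth
E
python3 - <<'E'
from h import *
o=manip.observe();print(o["tool_pos"],o["wrist_force"],o["width"],o["joint_positions"].round(1))
print(ins(.175),RI.round(3));go(ins(.175)+[0,0,.06],RI)
E
```

```text
[ 0.55091209 -0.21363444  0.39265757] [ 0.53729962 -0.07894278 -1.00169935] 0.2191720339284121 [ -21.3   17.8   98.7   -0.    63.1 -113.3]
[0.67135734 0.08336254 0.30723084] [[ 0.936  0.341 -0.087]
 [ 0.082  0.03   0.996]
 [ 0.342 -0.94   0.   ]]
d [0.2614 0.0505 0.5853] a [ 0.0253 -0.1016 -0.6855]
```

Call:
apply_moves(
  increments=[
    {"ax":0.0,"ay":-0.01,"az":-0.08,"dx":0.033,"dy":0.006,"dz":0.07,"fingers":1.0},
    {"ax":0.005,"ay":-0.025,"az":-0.17,"dx":0.065,"dy":0.012,"dz":0.145,"fingers":1.0},
    {"ax":0.01,"ay":-0.04,"az":-0.26,"dx":0.1,"dy":0.018,"dz":0.22,"fingers":1.0},
    {"ax":0.013,"ay":-0.05,"az":-0.35,"dx":0.13,"dy":0.024,"dz":0.295,"fingers":1.0},
    {"ax":0.016,"ay":-0.065,"az":-0.44,"dx":0.165,"dy":0.03,"dz":0.37,"fingers":1.0},
    {"ax":0.02,"ay":-0.08,"az":-0.53,"dx":0.2,"dy":0.037,"dz":0.445,"fingers":1.0},
    {"ax":0.023,"ay":-0.09,"az":-0.62,"dx":0.23,"dy":0.044,"dz":0.52,"fingers":1.0},
    {"ax":0.025,"ay":-0.102,"az":-0.686,"dx":0.261,"dy":0.05,"dz":0.585,"fingers":1.0},
    {"ax":0.025,"ay":-0.102,"az":-0.686,"dx":0.261,"dy":0.05,"dz":0.585,"fingers":1.0},
    {"ax":0.025,"ay":-0.102,"az":-0.686,"dx":0.261,"dy":0.05,"dz":0.585,"fingers":1.0},
  ],
)

```text
t: 15.98
tool_pos: [0.6696, 0.0856, 0.3608]
orientation: [[0.939, 0.332, -0.09], [0.084, 0.033, 0.996], [0.334, -0.943, 0.003]]
wrist_force: [0.4, 0.1, -1.6]
width: 0.216
```

```bash
python3 - <<'E'
from h import *
o=manip.observe();print(o["t"],o["tool_pos"],o["orientation"].round(3),o["joint_positions"].round(1))
go(ins(.175),RI)
E
```

```text
15.9833 [0.66961695 0.08562546 0.36075403] [[ 0.939  0.332 -0.09 ]
 [ 0.084  0.033  0.996]
 [ 0.334 -0.943  0.003]] [  7.3  22.7  97.2  -0.8  40.5 -87.3]
d [-0.0328  0.1019 -0.0052] a [-0.0082  0.004  -0.0175]
```

Call:
apply_moves(
  increments=[
    {"ax":-0.006,"ay":0.003,"az":-0.01,"dx":-0.01,"dy":0.03,"dz":-0.003,"fingers":1.0},
    {"ax":-0.006,"ay":0.003,"az":-0.01,"dx":-0.02,"dy":0.06,"dz":-0.005,"fingers":1.0},
    {"ax":-0.006,"ay":0.003,"az":-0.01,"dx":-0.028,"dy":0.085,"dz":-0.005,"fingers":1.0},
    {"ax":-0.006,"ay":0.003,"az":-0.01,"dx":-0.033,"dy":0.102,"dz":-0.005,"fingers":1.0},
    {"ax":-0.006,"ay":0.003,"az":-0.01,"dx":-0.033,"dy":0.102,"dz":-0.005,"fingers":1.0},
    {"ax":-0.006,"ay":0.003,"az":-0.01,"dx":-0.033,"dy":0.102,"dz":-0.005,"fingers":1.0},
    {"ax":-0.006,"ay":0.003,"az":-0.01,"dx":-0.033,"dy":0.102,"dz":-0.005,"fingers":1.0},
  ],
)

```text
t: 16.57
tool_pos: [0.672, 0.0812, 0.3088]
orientation: [[0.937, 0.34, -0.085], [0.079, 0.03, 0.996], [0.341, -0.94, 0.001]]
wrist_force: [0.5, 0.8, -0.4]
width: 0.218
```

```bash
python3 - <<'E'
from h import *
o=manip.observe();print(o["t"],o["tool_pos"],o["orientation"].round(4));go(ins(.175),RI)
w=shot("wrist","w6");s=shot("scene","s6");t=shot("top","t6")
# tip & mouth predictions
R=o["orientation"];H=o["tool_pos"]+R@OFF;tip=H-.14*R[:,0];col=H-.05*R[:,0]
print("tip",tip.round(4))
im=np.zeros((600,800,3),np.uint8)
def put(S,x0,y0,w_,h_,f,X,Y,n):
    a=cv2.resize(S["img"][y0:y0+h_,x0:x0+w_,::-1],None,fx=f,fy=f,interpolation=cv2.INTER_CUBIC);im[Y:Y+a.shape[0],X:X+a.shape[1]]=a
    for k,P in(("tip",tip),("col",col),("mouth",M),("tubeback",M-.02*RI[:,0])):print(n,k,((proj(S,P)-[x0,y0]+.5)*f+[X,Y]).round(1))
u,v=proj(w,tip).astype(int);put(w,u-40,v-65,100,150,4,0,0,"w")
u,v=proj(s,tip).astype(int);put(s,u-40,v-30,80,60,5,400,0,"s")
u,v=proj(t,tip).astype(int);put(t,u-40,v-30,80,60,5,400,300,"t")
cv2.imwrite("pics/m6.png",im)
E
```

```text
16.5667 [0.67204761 0.08120174 0.30884861] [[ 0.9367  0.3398 -0.0845]
 [ 0.0791  0.0298  0.9964]
 [ 0.3411 -0.94    0.001 ]]
d [-0.0021  0.0027  0.0044] a [-0.0001 -0.0056 -0.002 ]
tip [0.5964 0.075  0.1137]Traceback (most recent call last):
  File "<stdin>", line 11, in <module>
  File "<stdin>", line 9, in put
cv2.error: OpenCV(4.12.0) /io/opencv/modules/imgproc/src/resize.cpp:4208: error: (-215:Assertion failed) !ssize.empty() in function 'resize'
```

```bash
cat > mk.py <<'E'
from h import *
def mk(name):
    o=manip.observe();W={"w":shot("wrist"),"s":shot("scene"),"t":shot("top")}
    R=o["orientation"];H=o["tool_pos"]+R@OFF;tip=H-.14*R[:,0];col=H-.05*R[:,0]
    print(o["t"],o["tool_pos"],"tip",tip.round(4));im=np.zeros((600,800,3),np.uint8)
    for n,(w_,h_,f,X,Y) in {"w":(133,200,3,0,0),"s":(80,60,5,400,0),"t":(80,60,5,400,300)}.items():
        S=W[n];c=(proj(S,(tip+col)/2)).astype(int);x0,y0=np.clip(c-[w_//2,h_//2],0,[640-w_,400-h_])
        a=cv2.resize(np.ascontiguousarray(S["img"][y0:y0+h_,x0:x0+w_,::-1]),None,fx=f,fy=f,interpolation=cv2.INTER_CUBIC);im[Y:Y+a.shape[0],X:X+a.shape[1]]=a
        print(n,(int(x0),int(y0)),*[(k,((proj(S,P)-[x0,y0]+.5)*f-.5+[X,Y]).round(1).tolist()) for k,P in(("tip",tip),("col",col),("mouth",M))])
        np.savez(f"{name}{n}.npz",**S)
    cv2.imwrite(f"pics/{name}.png",im)
E
python3 -c "
from mk import *
mk('m6')"
```

```text
16.7167 [0.672029   0.08146133 0.30913358] tip [0.5965 0.0752 0.1139]
w (256, 0) ('tip', [201.2, -93.3]) ('col', [201.5, 537.2]) ('mouth', [211.3, -283.2])
s (250, 184) ('tip', [663.7, 141.9]) ('col', [543.4, 172.4]) ('mouth', [710.2, 133.6])
t (278, 126) ('tip', [614.6, 525.3]) ('col', [599.1, 385.2]) ('mouth', [618.3, 579.5])
```

View pics/m6.png

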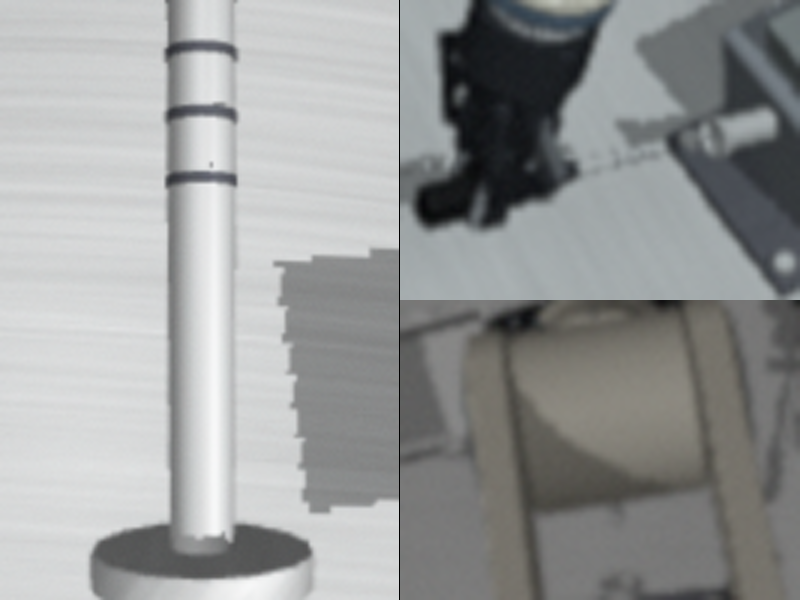

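The rod sits as modelled: the shaft is at column 201 against a predicted 201, the tip is at about (668,143) and the mouth at (707,133). Correcting the small offset and going in.

```bash
python3 -c "
from h import *
go(ins(.14),RI)"
```

```text
d [-0.0716  0.0027  0.0035] a [-0.0005 -0.0047 -0.0021]
```

Call:
apply_moves(
  increments=[
    {"ax":0.0,"ay":-0.005,"az":-0.002,"dx":-0.01,"dy":0.003,"dz":0.0035,"fingers":1.0},
    {"ax":0.0,"ay":-0.005,"az":-0.002,"dx":-0.025,"dy":0.003,"dz":0.0035,"fingers":1.0},
    {"ax":0.0,"ay":-0.005,"az":-0.002,"dx":-0.042,"dy":0.003,"dz":0.0035,"fingers":1.0},
    {"ax":0.0,"ay":-0.005,"az":-0.002,"dx":-0.06,"dy":0.003,"dz":0.0035,"fingers":1.0},
    {"ax":0.0,"ay":-0.005,"az":-0.002,"dx":-0.072,"dy":0.003,"dz":0.0035,"fingers":1.0},
    {"ax":0.0,"ay":-0.005,"az":-0.002,"dx":-0.072,"dy":0.003,"dz":0.0035,"fingers":1.0},
    {"ax":0.0,"ay":-0.005,"az":-0.002,"dx":-0.072,"dy":0.003,"dz":0.0035,"fingers":1.0},
  ],
)

```text
t: 17.45
tool_pos: [0.638, 0.0804, 0.2945]
orientation: [[0.936, 0.34, -0.087], [0.082, 0.03, 0.996], [0.341, -0.94, 0.0]]
wrist_force: [0.3, -0.2, -1.8]
width: 0.219
```

```bash
python3 -c "
from h import *
go(ins(.14),RI);go(ins(.115),RI)"
```

```text
d [ 0.0017 -0.001   0.0001] a [-0.0004  0.0002 -0.002 ]
d [-0.0483 -0.001   0.0001] a [-0.0004  0.0002 -0.002 ]
```

Call:
apply_moves(
  increments=[
    {"ax":0.0,"ay":0.0,"az":-0.002,"dx":-0.008,"dy":-0.001,"dz":0.0,"fingers":1.0},
    {"ax":0.0,"ay":0.0,"az":-0.002,"dx":-0.016,"dy":-0.001,"dz":0.0,"fingers":1.0},
    {"ax":0.0,"ay":0.0,"az":-0.002,"dx":-0.024,"dy":-0.001,"dz":0.0,"fingers":1.0},
    {"ax":0.0,"ay":0.0,"az":-0.002,"dx":-0.032,"dy":-0.001,"dz":0.0,"fingers":1.0},
    {"ax":0.0,"ay":0.0,"az":-0.002,"dx":-0.04,"dy":-0.001,"dz":0.0,"fingers":1.0},
    {"ax":0.0,"ay":0.0,"az":-0.002,"dx":-0.048,"dy":-0.001,"dz":0.0,"fingers":1.0},
    {"ax":0.0,"ay":0.0,"az":-0.002,"dx":-0.048,"dy":-0.001,"dz":0.0,"fingers":1.0},
    {"ax":0.0,"ay":0.0,"az":-0.002,"dx":-0.048,"dy":-0.001,"dz":0.0,"fingers":1.0},
  ],
)

```text
t: 18.12
tool_pos: [0.6155, 0.0784, 0.2867]
orientation: [[0.936, 0.341, -0.087], [0.082, 0.03, 0.996], [0.342, -0.94, 0.0]]
wrist_force: [-0.2, 0.4, -1.3]
width: 0.214
```

```bash
python3 -c "
from h import *
go(ins(.08),RI);o=manip.observe();print(RI.T@o['wrist_force'],o['torque'])"
```

```text
d [-0.0706 -0.0002  0.0001] a [-0.0004  0.0002 -0.0002]
[-0.57936106  1.16091468  0.37209981] [0.00762275 0.21615372 0.0181631 ]
```

Call:
apply_moves(
  increments=[
    {"ax":0.0,"ay":0.0,"az":0.0,"dx":-0.01,"dy":0.0,"dz":0.0,"fingers":1.0},
    {"ax":0.0,"ay":0.0,"az":0.0,"dx":-0.02,"dy":0.0,"dz":0.0,"fingers":1.0},
    {"ax":0.0,"ay":0.0,"az":0.0,"dx":-0.03,"dy":0.0,"dz":0.0,"fingers":1.0},
    {"ax":0.0,"ay":0.0,"az":0.0,"dx":-0.04,"dy":0.0,"dz":0.0,"fingers":1.0},
    {"ax":0.0,"ay":0.0,"az":0.0,"dx":-0.05,"dy":0.0,"dz":0.0,"fingers":1.0},
    {"ax":0.0,"ay":0.0,"az":0.0,"dx":-0.06,"dy":0.0,"dz":0.0,"fingers":1.0},
    {"ax":0.0,"ay":0.0,"az":0.0,"dx":-0.07,"dy":0.0,"dz":0.0,"fingers":1.0},
    {"ax":0.0,"ay":0.0,"az":0.0,"dx":-0.07,"dy":0.0,"dz":0.0,"fingers":1.0},
  ],
)

```text
t: 18.78
tool_pos: [0.5818, 0.0754, 0.2742]
orientation: [[0.937, 0.339, -0.087], [0.082, 0.03, 0.996], [0.341, -0.94, 0.0]]
wrist_force: [-0.8, -0.6, -1.2]
width: 0.219
```

```bash
python3 -c "
from h import *
go(ins(.05),RI);o=manip.observe();print(RI.T@o['wrist_force'],o['torque'])"
```

```text
d [-0.0584 -0.0004  0.0002] a [-0.0003  0.     -0.003 ]
[-1.2150709   0.85382052 -0.50879307] [ 0.01285175  0.22659648 -0.01765895]
```

Going to 4 mm short of the expected stop first.

Call:
apply_moves(
  increments=[
    {"ax":0.0,"ay":0.0,"az":0.0,"dx":-0.009,"dy":0.0,"dz":0.0,"fingers":1.0},
    {"ax":0.0,"ay":0.0,"az":0.0,"dx":-0.018,"dy":0.0,"dz":0.0,"fingers":1.0},
    {"ax":0.0,"ay":0.0,"az":0.0,"dx":-0.027,"dy":0.0,"dz":0.0,"fingers":1.0},
    {"ax":0.0,"ay":0.0,"az":0.0,"dx":-0.035,"dy":0.0,"dz":0.0,"fingers":1.0},
    {"ax":0.0,"ay":0.0,"az":0.0,"dx":-0.042,"dy":0.0,"dz":0.0,"fingers":1.0},
    {"ax":0.0,"ay":0.0,"az":0.0,"dx":-0.048,"dy":0.0,"dz":0.0,"fingers":1.0},
    {"ax":0.0,"ay":0.0,"az":0.0,"dx":-0.05,"dy":0.0,"dz":0.0,"fingers":1.0},
    {"ax":0.0,"ay":0.0,"az":0.0,"dx":-0.05,"dy":0.0,"dz":0.0,"fingers":1.0},
  ],
)

```text
t: 19.45
tool_pos: [0.5593, 0.0735, 0.2662]
orientation: [[0.936, 0.341, -0.087], [0.082, 0.03, 0.996], [0.342, -0.94, 0.0]]
wrist_force: [0.3, 0.6, -0.5]
width: 0.214
```

Call:
apply_moves(
  increments=[
    {"ax":0.0,"ay":0.0,"az":0.0,"dx":-0.002,"dy":0.0,"dz":0.0,"fingers":1.0},
    {"ax":0.0,"ay":0.0,"az":0.0,"dx":-0.004,"dy":0.0,"dz":0.0,"fingers":1.0},
    {"ax":0.0,"ay":0.0,"az":0.0,"dx":-0.006,"dy":0.0,"dz":0.0,"fingers":1.0},
    {"ax":0.0,"ay":0.0,"az":0.0,"dx":-0.006,"dy":0.0,"dz":0.0,"fingers":1.0},
    {"ax":0.0,"ay":0.0,"az":0.0,"dx":-0.006,"dy":0.0,"dz":0.0,"fingers":1.0},
  ],
)

```text
t: 19.87
tool_pos: [0.5567, 0.0733, 0.2652]
orientation: [[0.936, 0.341, -0.087], [0.082, 0.03, 0.996], [0.342, -0.94, 0.0]]
wrist_force: [-0.6, 0.3, -0.7]
width: 0.218
```

```bash
python3 -c "
from h import *
go(ins(.05),RI);o=manip.observe();print(RI.T@o['wrist_force'],o['torque'])"
```

```text
d [-0.005  -0.0002  0.0001] a [-0.0004 -0.      0.0002]
[-0.82670171  0.45902319  0.31975168] [-4.07500350e-02  2.31247445e-01 -4.47797543e-05]
```

Call:
apply_moves(
  increments=[
    {"ax":0.0,"ay":0.0,"az":0.0,"dx":-0.002,"dy":0.0,"dz":0.0,"fingers":1.0},
    {"ax":0.0,"ay":0.0,"az":0.0,"dx":-0.004,"dy":0.0,"dz":0.0,"fingers":1.0},
    {"ax":0.0,"ay":0.0,"az":0.0,"dx":-0.006,"dy":0.0,"dz":0.0,"fingers":1.0},
    {"ax":0.0,"ay":0.0,"az":0.0,"dx":-0.006,"dy":0.0,"dz":0.0,"fingers":1.0},
  ],
)

```text
t: 20.2
tool_pos: [0.5538, 0.073, 0.2642]
orientation: [[0.936, 0.341, -0.087], [0.082, 0.03, 0.996], [0.342, -0.94, 0.0]]
wrist_force: [0.9, 0.2, -0.6]
width: 0.22
```

```bash
python3 -c "
from h import *
go(ins(.05),RI);o=manip.observe();print(RI.T@o['wrist_force'],o['torque'])"
```

```text
d [ 0.0012 -0.0002  0.0002] a [-0.0004 -0.      0.0005]
[0.61089887 0.91172833 0.08491702] [-0.00426115  0.14205267 -0.00723764]
```

Not there yet, and there is no force. I'll go on in 1 mm steps until it makes contact.

Call:
apply_moves(
  increments=[
    {"ax":0.0,"ay":0.0,"az":0.0,"dx":-0.002,"dy":0.0,"dz":0.0,"fingers":1.0},
    {"ax":0.0,"ay":0.0,"az":0.0,"dx":-0.003,"dy":0.0,"dz":0.0,"fingers":1.0},
    {"ax":0.0,"ay":0.0,"az":0.0,"dx":-0.003,"dy":0.0,"dz":0.0,"fingers":1.0},
  ],
)

```text
t: 20.45
tool_pos: [0.5534, 0.073, 0.2643]
orientation: [[0.935, 0.343, -0.087], [0.082, 0.03, 0.996], [0.345, -0.939, 0.0]]
wrist_force: [4.8, 0.3, -1.7]
width: 0.216
```

Call:
apply_moves(
  increments=[
    {"ax":0.0,"ay":0.0,"az":0.0,"dx":-0.002,"dy":0.0,"dz":0.0,"fingers":1.0},
    {"ax":0.0,"ay":0.0,"az":0.0,"dx":-0.003,"dy":0.0,"dz":0.0,"fingers":1.0},
    {"ax":0.0,"ay":0.0,"az":0.0,"dx":-0.003,"dy":0.0,"dz":0.0,"fingers":1.0},
  ],
)

```text
t: 20.7
tool_pos: [0.5529, 0.0729, 0.2643]
orientation: [[0.934, 0.346, -0.087], [0.082, 0.031, 0.996], [0.347, -0.938, 0.0]]
wrist_force: [8.7, -1.0, -2.7]
width: 0.216
```

Call:
apply_moves(
  increments=[
    {"ax":0.0,"ay":0.0,"az":0.0,"dx":-0.002,"dy":0.0,"dz":0.0,"fingers":1.0},
    {"ax":0.0,"ay":0.0,"az":0.0,"dx":-0.004,"dy":0.0,"dz":0.0,"fingers":1.0},
    {"ax":0.0,"ay":0.0,"az":0.0,"dx":-0.004,"dy":0.0,"dz":0.0,"fingers":1.0},
    {"ax":0.0,"ay":0.0,"az":0.0,"dx":-0.004,"dy":0.0,"dz":0.0,"fingers":1.0},
  ],
)

```text
t: 21.03
tool_pos: [0.5523, 0.0729, 0.2643]
orientation: [[0.933, 0.349, -0.087], [0.082, 0.031, 0.996], [0.351, -0.936, 0.0]]
wrist_force: [15.2, -0.3, -3.9]
width: 0.217
```

```bash
python3 -c "
from h import *
go(ins(.05),RI);o=manip.observe();print(RI.T@o['wrist_force'],o['torque'],o['orientation'].round(3))
s=shot('scene','s7');cv2.imwrite('pics/s7c.png',cv2.resize(s['img'][170:250,240:360,::-1],None,fx=5,fy=5,interpolation=cv2.INTER_CUBIC))"
```

```text
d [0.004  0.0012 0.0001] a [-0.0011  0.0002  0.0185]
[12.8477256   8.77600258 -1.64062009] [ 0.01133186 -1.90745297  0.00679938] [[ 0.933  0.349 -0.087]
 [ 0.082  0.031  0.996]
 [ 0.351 -0.936  0.   ]]
```

The collar is seated, with a 13 N axial stop at the expected depth. Drawing it out.

Call:
apply_moves(
  increments=[
    {"ax":0.0,"ay":0.0,"az":0.0,"dx":0.01,"dy":0.0,"dz":0.0,"fingers":1.0},
    {"ax":0.0,"ay":0.0,"az":0.0,"dx":0.03,"dy":0.0,"dz":0.0,"fingers":1.0},
    {"ax":0.0,"ay":0.0,"az":0.0,"dx":0.06,"dy":0.0,"dz":0.0,"fingers":1.0},
    {"ax":0.0,"ay":0.0,"az":0.0,"dx":0.09,"dy":0.0,"dz":0.0,"fingers":1.0},
    {"ax":0.0,"ay":0.0,"az":0.0,"dx":0.12,"dy":0.0,"dz":0.0,"fingers":1.0},
    {"ax":0.0,"ay":0.0,"az":0.0,"dx":0.155,"dy":0.0,"dz":0.0,"fingers":1.0},
    {"ax":0.0,"ay":0.0,"az":0.0,"dx":0.195,"dy":0.0,"dz":0.0,"fingers":1.0},
    {"ax":0.0,"ay":0.0,"az":0.0,"dx":0.235,"dy":0.0,"dz":0.0,"fingers":1.0},
    {"ax":0.0,"ay":0.0,"az":0.0,"dx":0.275,"dy":0.0,"dz":0.0,"fingers":1.0},
    {"ax":0.0,"ay":0.0,"az":0.0,"dx":0.29,"dy":0.0,"dz":0.0,"fingers":1.0},
  ],
)

```text
t: 21.92
tool_pos: [0.6874, 0.0847, 0.3133]
orientation: [[0.935, 0.343, -0.087], [0.082, 0.03, 0.996], [0.344, -0.939, 0.0]]
wrist_force: [0.3, -0.2, -0.7]
width: 0.21
```

```bash
python3 - <<'E'
from h import *
o=manip.observe();print(o["t"],o["wrist_force"],o["width"],o["joint_positions"].round(1))
R=down(92);H=np.array([.4785+.14,.2933+.005,.105]);T=H-R@OFF;print(T)
print("tip",H-.14*R[:,0])
go(T+[0,0,.06],R);go(T,R)
E
```

```text
21.9167 [ 0.27740939 -0.23571317 -0.71576218] 0.21011686624433976 [  7.1  27.2  97.2  -1.2  35.5 -87.1]
[0.61640128 0.29822671 0.2626    ]
tip [0.47858528 0.29341407 0.105     ]
d [-0.0914 -0.0531  0.4378] a [-0.019   0.1037  0.7028]
d [-0.1327  0.0595  0.4377] a [-0.019   0.1037  0.7028]
```

```bash
python3 - <<'E'
from h import *
R=down(92);H=np.array([.605,.296,.105]);T=H-R@OFF;print(T)
go(T+[0,0,.06],R)
E
```

```text
[0.60290128 0.29592671 0.2626    ]
d [-0.117  -0.0625  0.4355] a [-0.019   0.1037  0.7028]
```

Call:
apply_moves(
  increments=[
    {"ax":0.0,"ay":0.01,"az":0.09,"dx":0.0,"dy":-0.03,"dz":0.02,"fingers":1.0},
    {"ax":0.0,"ay":0.025,"az":0.18,"dx":0.0,"dy":-0.06,"dz":0.07,"fingers":1.0},
    {"ax":-0.005,"ay":0.04,"az":0.27,"dx":-0.02,"dy":-0.06,"dz":0.13,"fingers":1.0},
    {"ax":-0.01,"ay":0.052,"az":0.36,"dx":-0.04,"dy":-0.06,"dz":0.19,"fingers":1.0},
    {"ax":-0.012,"ay":0.065,"az":0.45,"dx":-0.06,"dy":-0.06,"dz":0.26,"fingers":1.0},
    {"ax":-0.015,"ay":0.08,"az":0.54,"dx":-0.08,"dy":-0.06,"dz":0.33,"fingers":1.0},
    {"ax":-0.017,"ay":0.092,"az":0.63,"dx":-0.1,"dy":-0.062,"dz":0.39,"fingers":1.0},
    {"ax":-0.019,"ay":0.104,"az":0.703,"dx":-0.117,"dy":-0.062,"dz":0.436,"fingers":1.0},
    {"ax":-0.019,"ay":0.104,"az":0.703,"dx":-0.117,"dy":-0.062,"dz":0.436,"fingers":1.0},
    {"ax":-0.019,"ay":0.104,"az":0.703,"dx":-0.117,"dy":-0.062,"dz":0.436,"fingers":1.0},
  ],
)

```text
t: 22.75
tool_pos: [0.5998, 0.297, 0.3205]
orientation: [[0.999, -0.004, -0.037], [0.037, -0.001, 0.999], [-0.004, -1.0, -0.001]]
wrist_force: [-0.3, -0.3, -1.3]
width: 0.218
```

```bash
python3 - <<'E'
from h import *
R=down(92);H=np.array([.605,.296,.105]);T=H-R@OFF;print(T)
go(T,R)
E
```

```text
[0.60290128 0.29592671 0.2626    ]
d [ 0.0066  0.1158 -0.0022] a [ 0.002   0.0045 -0.0075]
```

Call:
apply_moves(
  increments=[
    {"ax":0.0,"ay":0.003,"az":-0.004,"dx":0.002,"dy":0.02,"dz":0.0,"fingers":1.0},
    {"ax":0.0,"ay":0.003,"az":-0.004,"dx":0.003,"dy":0.045,"dz":0.0,"fingers":1.0},
    {"ax":0.0,"ay":0.003,"az":-0.004,"dx":0.003,"dy":0.07,"dz":0.0,"fingers":1.0},
    {"ax":0.0,"ay":0.003,"az":-0.004,"dx":0.003,"dy":0.095,"dz":0.0,"fingers":1.0},
    {"ax":0.0,"ay":0.003,"az":-0.004,"dx":0.003,"dy":0.11,"dz":0.0,"fingers":1.0},
    {"ax":0.0,"ay":0.003,"az":-0.004,"dx":0.003,"dy":0.116,"dz":0.0,"fingers":1.0},
    {"ax":0.0,"ay":0.003,"az":-0.004,"dx":0.003,"dy":0.116,"dz":0.0,"fingers":1.0},
    {"ax":0.0,"ay":0.003,"az":-0.004,"dx":0.003,"dy":0.116,"dz":0.0,"fingers":1.0},
    {"ax":0.0,"ay":0.003,"az":-0.004,"dx":0.003,"dy":0.116,"dz":0.0,"fingers":1.0},
    {"ax":0.0,"ay":0.003,"az":-0.004,"dx":0.003,"dy":0.116,"dz":0.0,"fingers":1.0},
  ],
)

```text
t: 23.58
tool_pos: [0.6023, 0.2961, 0.264]
orientation: [[0.999, 0.001, -0.033], [0.033, 0.0, 0.999], [0.001, -1.0, 0.0]]
wrist_force: [0.3, 0.3, -0.4]
width: 0.216
```

```bash
python3 - <<'E'
from h import *
o=manip.observe();print(o["t"],o["tool_pos"],o["orientation"].round(3),o["joint_vel"].round(2),o["width"])
R=o["orientation"];H=o["tool_pos"]+R@OFF;tip=H-.14*R[:,0];col=H-.05*R[:,0];print("tip",tip.round(4))
w=shot("wrist","w8");s=shot("scene","s8")
im=np.zeros((600,800,3),np.uint8)
for S,n,(x0,y0,w_,h_,f,Y) in((w,"w",(190,0,266,100,3,0)),(s,"s",(280,190,160,60,5,300))):
    a=cv2.resize(np.ascontiguousarray(S["img"][y0:y0+h_,x0:x0+w_,::-1]),None,fx=f,fy=f,interpolation=cv2.INTER_CUBIC);im[Y:Y+a.shape[0],:a.shape[1]]=a
    print(n,*[(k,((proj(S,P)-[x0,y0]+.5)*f-.5+[0,Y]).round(1).tolist()) for k,P in(("tip",tip),("col",col),("H",H))])
cv2.imwrite("pics/fin.png",im)
E
```

```text
23.5833 [0.60227893 0.29611937 0.26402264] [[ 0.999  0.001 -0.033]
 [ 0.033  0.     0.999]
 [ 0.001 -1.     0.   ]] [ 0.12 -0.09  0.15  0.03  0.03  0.09] 0.21554050189624627
tip [0.4646 0.2916 0.1063]
w ('tip', [398.7, -92.9]) ('col', [399.0, 536.5]) ('H', [399.3, 839.0])
s ('tip', [467.4, 596.6]) ('col', [339.4, 660.0]) ('H', [266.3, 696.3])
```

```bash
python3 - <<'E'
from h import *
s=load("s8");o=manip.observe();R=o["orientation"];H=o["tool_pos"]+R@OFF
cv2.imwrite("pics/fin.png",cv2.resize(np.ascontiguousarray(s["img"][195:315,290:450,::-1]),None,fx=5,fy=5,interpolation=cv2.INTER_CUBIC))
for n,P in(("tip",H-.14*R[:,0]),("col",H-.05*R[:,0]),("H",H)):print(n,((proj(s,P)-[290,195]+.5)*5-.5).round())
E
```

```text
tip [418. 272.]
col [290. 335.]
H [217. 371.]
```

View pics/fin.png

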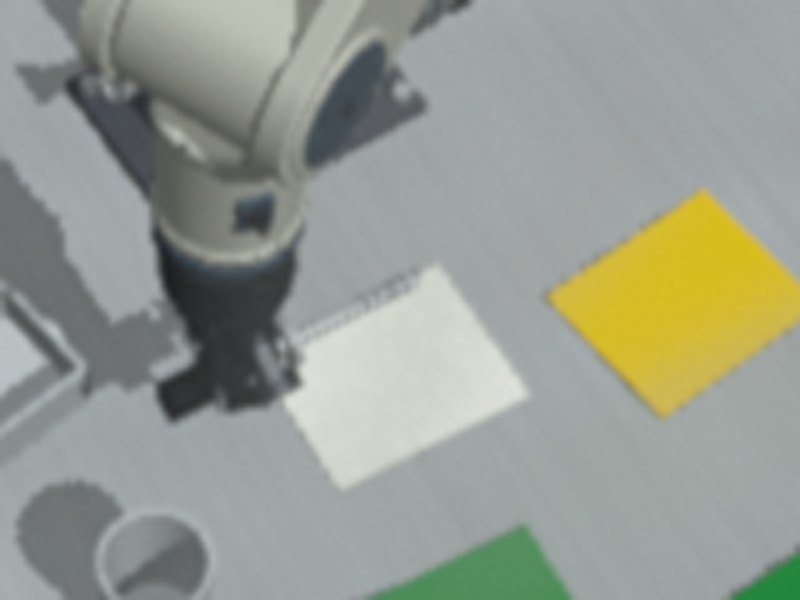

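The final view shows the rod held, with its collar at about (285,350) and its tip at (415,280), close to the prediction. In 3D the tip is at (0.465, 0.292), about 0.10 m up and near the card's centre. The cup and the box are untouched. I'll hold a moment, then hand in.

Call:
apply_moves(
  increments=[
    {"ax":0.0,"ay":0.0,"az":0.0,"dx":0.0,"dy":0.004,"dz":0.0,"fingers":1.0},
    {"ax":0.0,"ay":0.0,"az":0.0,"dx":0.0,"dy":0.004,"dz":0.0,"fingers":1.0},
    {"ax":0.0,"ay":0.0,"az":0.0,"dx":0.0,"dy":0.004,"dz":0.0,"fingers":1.0},
    {"ax":0.0,"ay":0.0,"az":0.0,"dx":0.0,"dy":0.004,"dz":0.0,"fingers":1.0},
    {"ax":0.0,"ay":0.0,"az":0.0,"dx":0.0,"dy":0.004,"dz":0.0,"fingers":1.0},
    {"ax":0.0,"ay":0.0,"az":0.0,"dx":0.0,"dy":0.004,"dz":0.0,"fingers":1.0},
  ],
)

```text
t: 24.18
tool_pos: [0.602, 0.296, 0.2613]
orientation: [[0.999, -0.0, -0.033], [0.033, -0.0, 0.999], [-0.0, -1.0, -0.0]]
wrist_force: [0.1, -1.4, -1.8]
width: 0.214
```

```bash
python3 - <<'E'
from h import *
o=manip.observe();print(o["t"],o["tool_pos"],o["width"],o["joint_vel"].round(2));print(manip.finish_job())
E
```

```text
24.1833 [0.601997   0.29597728 0.2612796 ] 0.21370684226920453 [ 0.06  0.02 -0.02 -0.04 -0.03  0.09]
the job is handed in; nothing more can be done
None
```

I did the whole job in the order asked and handed it in at 24.2 s. I pulled the plug straight up and laid it in the tray. I then pushed the rod down the tube until its collar stopped, and drew it right out.

- **Plug:** a wrist picture after release showed it lying inside the tray.
- **Collar stop:** there was no side force on the way in. The collar stopped at the expected depth with about 13 N along the tube's axis.
- **Rod at hand-in:** it was gripped, level by the arm pose and still. By that pose the tip was at about (0.465, 0.292), near the card's centre, and about 0.104 m above the bench.

**Checks that fell short:**
- In the last scene picture the rod looked about 2 px (a few mm) lower than the arm pose predicted.
- The tip is outside the wrist camera's view, so its place over the card comes from the arm pose and that one scene picture.
- My first tilt for laying down the plug ran joint 6 up to its range limit and joint 5 to about 0. The commands stopped short of going past, and I backed off and tilted the other way.

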